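# Rake stray terminal strips out from under the riser and put them away

## Robot

A 7-joint arm with a two-finger parallel gripper is mounted at the origin on a cart in front of the work surface, level with it; the furniture and walls round the work are solid. World frame = base frame: x ahead of the robot, y to its left, z up, the work surface at z = 0. Lengths are in m, angles in rad, forces in N, time in s.
With the tool pointing down it reaches from about 0.35 to 0.9 m from the base axis. Payload 8.1 kg.
Tool frame: the origin (TCP) lies midway between the tips of the shut fingers; the grasp point (between the pads) lies 19 mm behind it; z points along the fingers, y is the line along which they close (so a half turn about z gives the same grasp; the last joint's range is limited). The gripper opens to 92 mm and grips with 3 to 60 N. Pads are 19 mm wide; open, the fingers measure 130 mm over their backs; the gripper's body (75 mm by 190 mm) begins 47 mm behind the grasp point.
Start: joints at [1.226, 0.434, 0.025, 1.573, -0.012, 1.134, -0.075], TCP at [0.15, -0.607, 0.227] pointing down, gripper open.
Joint ranges: [-2.62, 2.62], [-0.44, 2.09], [-1.27, 1.32], [0.08, 2.57], [-1.32, 4.46], [0.12, 2], [-2.74, 2.74]. Speed limits (rad/s): [2.22, 2.22, 3.01, 3.01, 3.14, 3.14, 3.14].

## Interface

Orientations are given as a 3x3 rotation matrix whose columns are the frame's x, y, z axes.
In Python, from station import r gives the robot as it stands.
- The arm moves only by the tool servo_tool, never from a script. Its argument "deltas" is one flat list of numbers, 7 for each row, row after row: the opening, from -1 (shut) to 1 (fully open), then the shift along the tool's x, y, z in cm, then the turn, a rotation vector about the tool's x, y, z in degrees. A call has 1 to 8 rows; each row shifts and turns the commanded pose from where the row before left it, along the tool's axes as they then stand; what a row does not reach is not made up. A row lasts 1/12 s, in which the tool goes at most 41.7 mm and 7.16 degrees, less where a joint would pass 70% of its speed; a pose out of reach is approached as far as the arm can. A call is refused whole if a number of a shift passes 4.17 or a number of a turn 7.16, either way. A call with a gripper value outside its range is refused whole. The fingers move at their own pace and stop on an object; "squeeze" is the grip in N (left out, the last holds). Time passes only in rows, so rows that do not move let the fingers close. It gives the time, the measured TCP pose, the force, the opening and the grip force at its end, in the units of the state.
- r.get_state(): the state, without advancing time (a new reading comes with each control period).
- r.grab_frame(name): name is "scene" or "side" or "wrist"; returns a dict with "color" (400x640x3 uint8, red, green, blue), "K" (3x3 intrinsics, pixels), "D" ([k1, k2, p1, p2, k3] as OpenCV has them; the pictures are not rectified), "view" (4x4, takes a point from world to camera coordinates). Camera axes: x right, y down, z forward; pixel columns grow to the right and rows downward; lengths in m; the calibration is good to about 2 mm. A picture is of the moment at which its call begins. There is no depth.
- r.sign_off(): hands the job in; it is judged then, once.
Trained networks look in a picture, given as the dict that the camera call returned (one of the last four; its "shot" number tells which), for a name from the list of things; names that differ only in an ending like _2 or _b are one class to them, and where a whole thing is asked for, a point or a joint stands for the part that bears it (a point fixed in the world has none). Each returns a list of dicts, best first, with "p" (0 to 1); they miss things now and then, are a little off and sometimes report something else, mostly with a low value. They report only what shows in the picture. A call takes as long as a camera call.
- r.recognise(picture, target): "xy" ([column, row] in pixels, amid what is visible of it).
- r.masks_of(picture, target): "region" (400x640 bool, what is visible of it) and "xy" ([column, row] in pixels, amid what is visible of it).
- r.spot_point(picture, target): "xy" ([column, row] in pixels: a listed point, or the origin of a listed thing).
The state is a dict: "t": time; "joints": joint angles; "qd": joint speeds; "effort": joint torques, N m; "eef_pos": TCP position; "orientation": TCP orientation; "force": force on the tool from outside, world axes, zero at the start; "wrist_torque": the same for the moment, N m; "width": finger opening in m; "grasp_force": force on a finger pad.
Only numpy, scipy, OpenCV 4.12 (cv2) and the standard library are available. Lean on these libraries where they do the work, as an engineer would, in place of code of your own. Each camera call takes 0.05 s, during which the arm holds its last target. There are 200 camera calls.

## Task

Some green terminal strips have slid under the low clear riser. Take the long-handled scoop from its rest, reach in under the riser without striking it and draw every strip out onto the open bench, then put all the strips into the small blue drawer, lay the scoop back level in its rest and push the drawer fully shut. Leave the things on and beside the riser where they are.

Things in the scene. Friction and masses are not known exactly. Their poses are not given: they have to be found in the camera images.
- riser: Fixed riser: clear greenish top plate, 160 deep (x) x 270 wide (y), on two aluminium side panels 8 thick (inner width 254). Underside 102, top 108 mm above the bench. Open at front and back. Origin: on the bench, middle of the front edge; x points into the space underneath, away from the robot, y to the left, z up. A monitor stands left of it, from x 0.68, y 0.12 on.
- scoop_grip (a point): Scoop (160 g), balanced about this point, the centre of the ribbed part of its orange grip: a bar 22 wide x 24 high, from 90 mm behind this point to 35 ahead; then a straight steel shaft 12 thick to the head. Axes: x along the handle to the head, y across, z up. Level, this point is 45 mm and the shaft's underside 39 mm above the scoop's lowest edge, so strips pass under the shaft.
- scoop_head (a point): Lowest edge of the scoop's head, at the inner face of its back wall: 195 mm ahead of scoop_grip, 45 below; same axes. Wall 170 wide x 36 high x 5 thick (further ahead), shaft socket up to 54 high; at each end a cheek 5 x 30 high reaches 21 mm towards the hand. No floor: lowered behind parts and pulled to the hand, it draws them along. Clear width 160.
- scoop_tail (a point): Point on the underside of the scoop's grip, 75 mm behind scoop_grip and 12 mm below it; same axes. It rests on the saddle of the scoop rest.
- rest_top (a point): Centre of the saddle of the fixed scoop rest, 33 mm above the bench. Saddle 24 long (x), two ears 32 mm apart reach 14 mm higher; foot 50 x 70. x axis: the way the head lies from here when the scoop is at rest: level, its tail on the saddle between the ears, its head standing on the bench.
- drawer (a joint): Opening of the blue drawer: 0 shut, 0.105 m fully open. It slides out along the unit's -x, about 2 N, and stays where it is left.
- drawer_handle (a point): Middle of the drawer's bar handle: a steel bar 11 thick, 110 long (y), 45 mm above the bench, its axis 35 mm in front of the drawer's face (29 mm clear for a finger behind it). Moves with the drawer. Axes: x into the drawer unit, y to its left, z up. The drawer opens along -x.
- drawer_floor (a point): Centre of the drawer's inner floor, 9 mm above the bench; moves with the drawer; axes as drawer_handle. Inside 145 long (x) x 200 (y); walls 32 above the floor, front panel's top 69 above the bench. The fixed unit is 160 x 220 x 72 high; with the drawer fully open its front edge is 32 mm towards +x of this point (floor uncovered up to there). Inside the unit: 59 mm above the floor.
- temp_unit_foot (a point): Centre of the underside of a black instrument box 70 x 100 x 30, loose on top of the riser; leave it alone.
- wire_reel_foot (a point): Centre of the underside of a reel of solder wire, 52 mm wide and 36 high, loose on top of the riser; leave it alone.
- relay_foot (a point): Centre of the underside of a grey relay module 72 x 34 x 67, loose on the bench to the right of the riser; leave it alone.
- strip0_c (a point): Centre (half-way up) of a green terminal strip, 30 g: a box 22 wide (x) x 60 long (y) x 20 high (z), lying under the riser at the start. May be absent.
- strip1_c (a point): Centre (half-way up) of a green terminal strip, 30 g: a box 22 wide (x) x 60 long (y) x 20 high (z), lying under the riser at the start. May be absent.
- strip2_c (a point): Centre (half-way up) of a green terminal strip, 30 g: a box 22 wide (x) x 60 long (y) x 20 high (z), lying under the riser at the start. May be absent.
- strip3_c (a point): Centre (half-way up) of a green terminal strip, 30 g: a box 22 wide (x) x 60 long (y) x 20 high (z), lying under the riser at the start. May be absent.
- strip4_c (a point): Centre (half-way up) of a green terminal strip, 30 g: a box 22 wide (x) x 60 long (y) x 20 high (z), lying under the riser at the start. May be absent.

How it is judged:
On the way, in this order (a step that is already met when the one before it is completed fails the run):
1. the scoop's head is in under the riser (x of scoop_head in the frame of riser between 0.03 and 0.2 m and y of scoop_head in the frame of riser between -0.12 and 0.12 m and z of scoop_head in the frame of riser below 0.08 m), for 0.1 s.
2. every strip is out in front of the riser (x of each of strip0_c, strip1_c, strip2_c, strip3_c, strip4_c in the frame of riser below -0.035 m), for 0.2 s.
3. every strip lies in the drawer (x of strip0_c in the frame of drawer_floor between -0.073 and 0.071 m and y of strip0_c in the frame of drawer_floor between -0.1 and 0.1 m and z of strip0_c in the frame of drawer_floor between 0 and 0.045 m and linear speed of each of strip0, strip1, strip2, strip3, strip4 below 0.03 m/s and x of strip1_c in the frame of drawer_floor between -0.073 and 0.071 m and y of strip1_c in the frame of drawer_floor between -0.1 and 0.1 m and z of strip1_c in the frame of drawer_floor between 0 and 0.045 m and x of strip2_c in the frame of drawer_floor between -0.073 and 0.071 m and y of strip2_c in the frame of drawer_floor between -0.1 and 0.1 m and z of strip2_c in the frame of drawer_floor between 0 and 0.045 m and x of strip3_c in the frame of drawer_floor between -0.073 and 0.071 m and y of strip3_c in the frame of drawer_floor between -0.1 and 0.1 m and z of strip3_c in the frame of drawer_floor between 0 and 0.045 m and x of strip4_c in the frame of drawer_floor between -0.073 and 0.071 m and y of strip4_c in the frame of drawer_floor between -0.1 and 0.1 m and z of strip4_c in the frame of drawer_floor between 0 and 0.045 m), for 0.3 s.
At the end, for the whole second after the job is handed in: Every strip lies inside the drawer; the drawer is shut to within 6 mm; the scoop lies level (within 0.1 rad) and still in its rest, head on the bench, tail on the saddle between the ears (within 25 mm along it) (x of strip0_c in the frame of drawer_floor between -0.073 and 0.071 m and y of strip0_c in the frame of drawer_floor between -0.1 and 0.1 m and z of strip0_c in the frame of drawer_floor between 0 and 0.045 m and x of strip1_c in the frame of drawer_floor between -0.073 and 0.071 m and y of strip1_c in the frame of drawer_floor between -0.1 and 0.1 m and z of strip1_c in the frame of drawer_floor between 0 and 0.045 m and x of strip2_c in the frame of drawer_floor between -0.073 and 0.071 m and y of strip2_c in the frame of drawer_floor between -0.1 and 0.1 m and z of strip2_c in the frame of drawer_floor between 0 and 0.045 m and x of strip3_c in the frame of drawer_floor between -0.073 and 0.071 m and y of strip3_c in the frame of drawer_floor between -0.1 and 0.1 m and z of strip3_c in the frame of drawer_floor between 0 and 0.045 m and x of strip4_c in the frame of drawer_floor between -0.073 and 0.071 m and y of strip4_c in the frame of drawer_floor between -0.1 and 0.1 m and z of strip4_c in the frame of drawer_floor between 0 and 0.045 m and value of joint drawer below 0.006 m and horizontal distance between scoop_tail and rest_top below 0.025 m and y of scoop_tail in the frame of rest_top between -0.012 and 0.012 m and height (world z) of scoop_tail above 0.027 m and height (world z) of scoop_head below 0.008 m and angle between scoop_grip's own z axis and vertical below 0.1 rad and angle between the x axis of scoop_grip and the x axis of rest_top, either way round below 0.35 rad and linear speed of scoop below 0.02 m/s); the robot touches nothing.
It fails at once if the scoop strikes the riser (over 4 N) (contact force between scoop and riser above 4 N).
It fails at once if the robot strikes the riser (over 4 N) (contact force between any of the fingers, the arm and riser above 4 N).
It fails at once if a thing on or beside the riser is displaced by more than 25 mm (distance of any of temp_unit_foot, wire_reel_foot, relay_foot from where it was at the start of the episode above 0.025 m).
Of strip0, strip1, strip2, strip3, strip4 only 3 to 5 are there at a start; the rules pass over those that are not, and their reading is None.
At some moment in a run one of strip0, strip1, strip2, strip3, strip4 may be knocked a few centimetres aside while the robot is not near it.
Once in a run the grip may slacken for a moment while it holds something.
It also fails if it takes over 208 s, if anything falls off the work surface, if the arm or the gripper's body presses on something with over 40 N, if the wrist force passes 120 N, or if a joint passes its speed limit or range.

## Working session

There is one attempt and no reset: what is moved stays moved. The work goes in short steps, Python scripts to look and compute and a tool call to move; the robot and the scene stay as the last step left them, time stands still between calls to the robot, and variables do not carry over. Pictures are saved under pics/ and viewed, at most 14 in all, crops included, and the job is handed in when it is done.

Besides the shell and the picture viewer there is one more tool, called after "Emit:" as a command line: name --argument value ..., lists and objects as JSON in quotes. servo_tool: Moves the arm, as the interface text tells. Its arguments: {"type":"object","properties":{"deltas":{"type":"array","items":{"type":"number"}},"squeeze":{"type":"number"}},"required":["deltas"]}

```bash
ls; mkdir -p pics
cat > h.py <<'E'
import numpy as np, cv2
from station import r
def save(f,n): cv2.imwrite('pics/'+n+'.png', f['color'][:,:,::-1])
def ray(f,xy):
    u=cv2.undistortPoints(np.array([[xy]],float),f['K'],np.array(f['D'],float))[0,0]
    V=np.array(f['view']);R=V[:3,:3]
    return -R.T@V[:3,3], R.T@np.array([u[0],u[1],1.0])
def onz(f,xy,z):
    o,d=ray(f,xy); return o+d*(z-o[2])/d[2]
def tri(obs):
    A=np.zeros((3,3));b=np.zeros(3);L=[]
    for f,xy in obs:
        o,d=ray(f,xy);d=d/np.linalg.norm(d);P=np.eye(3)-np.outer(d,d);A+=P;b+=P@o;L.append((o,P))
    p=np.linalg.solve(A,b); return p,max(np.linalg.norm(P@(p-o)) for o,P in L)
def proj(f,p):
    V=np.array(f['view']);rv=cv2.Rodrigues(V[:3,:3])[0]
    return cv2.projectPoints(np.array([p],float),rv,V[:3,3],f['K'],np.array(f['D'],float))[0][0,0]
E
python3 - <<'E'
from h import *
fs={n:r.grab_frame(n) for n in ('scene','side')}
for n,f in fs.items():
    save(f,n+'0'); o,d=ray(f,(320,200)); print(n,o.round(2),d.round(2))
T=['riser','scoop_grip','scoop_head','scoop_tail','rest_top','drawer_handle','drawer_floor','temp_unit_foot','wire_reel_foot','relay_foot','strip0_c']
for t in T:
    res={n:r.spot_point(f,t) for n,f in fs.items()}
    for n in res: print(t,n,[(np.round(x['xy']),round(x['p'],2)) for x in res[n]][:6])
    if t!='strip0_c' and all(res.values()):
        p,e=tri([(fs[n],res[n][0]['xy']) for n in fs]); print('   ',p.round(3),round(e,4))
    if t=='strip0_c':
        for n in res: print([onz(fs[n],x['xy'],.01).round(3) for x in res[n]])
E
```

```text
pics
scene [ 0.17 -0.95  1.16] [ 0.33  0.59 -0.74]
side [0.17 0.59 0.8 ] [ 0.42 -0.66 -0.62]
riser scene [(array([336., 201.]), 0.59)]
riser side [(array([401., 202.]), 0.48)]
    [ 0.517 -0.23   0.183] 0.1153
scoop_grip scene [(array([304., 281.]), 0.72)]
scoop_grip side [(array([402., 203.]), 0.96)]
    [ 0.444 -0.337  0.041] 0.0017
scoop_head scene [(array([342., 335.]), 0.58)]
scoop_head side [(array([411., 181.]), 0.96)]
    [ 0.474 -0.535 -0.007] 0.0083
scoop_tail scene [(array([289., 270.]), 0.88)]
scoop_tail side [(array([399., 216.]), 0.92), (array([283., 183.]), 0.32)]
    [ 0.424 -0.274  0.039] 0.0026
rest_top scene [(array([288., 266.]), 0.68)]
rest_top side [(array([397., 219.]), 0.5), (array([410., 184.]), 0.32)]
    [ 0.425 -0.259  0.036] 0.0001
drawer_handle scene [(array([242., 168.]), 0.7)]
drawer_handle side [(array([281., 351.]), 0.73), (array([261., 227.]), 0.71)]
    [0.476 0.281 0.027] 0.0038
drawer_floor scene [(array([266., 159.]), 0.56), (array([303., 280.]), 0.23)]
drawer_floor side [(array([282., 183.]), 0.73)]
    [0.555 0.056 0.276] 0.0606
temp_unit_foot scene [(array([347., 171.]), 0.56)]
temp_unit_foot side [(array([254., 203.]), 0.63), (array([396., 217.]), 0.31)]
    [ 0.8   -0.026  0.102] 0.0018
wire_reel_foot scene [(array([357., 187.]), 0.65)]
wire_reel_foot side [(array([282., 184.]), 0.76), (array([397., 217.]), 0.32)]
    [ 0.774 -0.131  0.119] 0.0022
relay_foot scene [(array([361., 241.]), 0.82), (array([239., 166.]), 0.6)]
relay_foot side [(array([324., 196.]), 0.83)]
    [ 0.705 -0.273  0.005] 0.0028
strip0_c scene []
strip0_c side []
[]
[]
```

View pics/scene0.png

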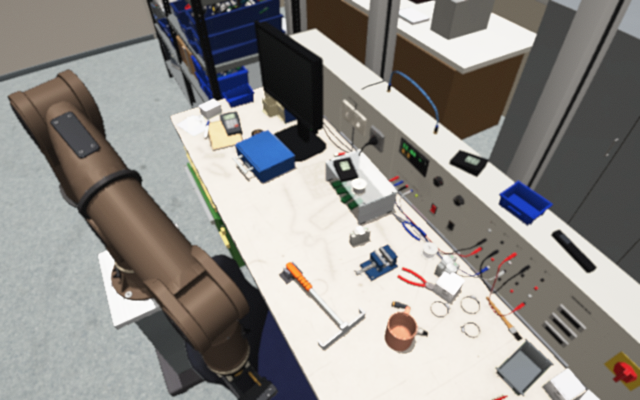

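View pics/side0.png

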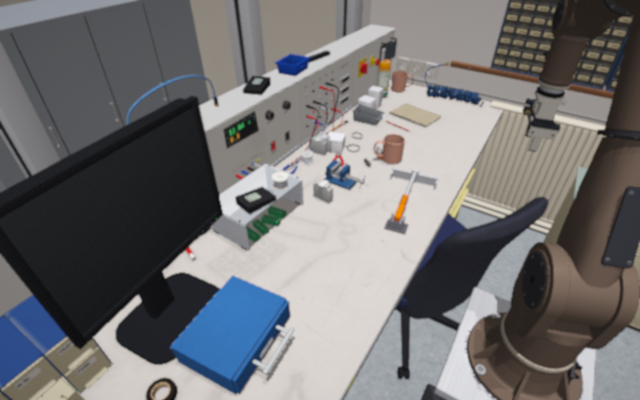

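The scene view shows the riser at about (362,185), the drawer unit at (265,153) with its handle at (245,168), and the scoop from (290,268) to (342,335). The side view shows green strips at about (268,222) and the handle at (275,350). I'll enlarge those regions next.

Run:
```python
from h import *
a=cv2.imread('pics/scene0.png')[135:235,310:410]; b=cv2.imread('pics/side0.png')[165:265,200:310]
a=cv2.resize(a,(400,400),interpolation=cv2.INTER_CUBIC);b=cv2.resize(b,(400,364),interpolation=cv2.INTER_CUBIC)
b=np.vstack([b,np.zeros((36,400,3),np.uint8)])
cv2.imwrite('pics/c1.png',np.hstack([a,b]))
fs={n:r.grab_frame(n) for n in ('scene','side')}
for n,f in fs.items():
    for m in r.masks_of(f,'strip0'): print(n,np.round(m['xy']),round(m['p'],2),m['region'].sum(),onz(f,m['xy'],.01).round(3))
    for t in ('riser','drawer','drawer_handle'):
      for m in r.masks_of(f,t)[:2]:
        c=max(cv2.findContours(m['region'].astype(np.uint8),0,2)[0],key=cv2.contourArea)
        print(n,t,round(m['p'],2),cv2.approxPolyDP(c,3,True)[:,0].tolist())
```

```text
Traceback (most recent call last):
ValueError: it knows: drawer, drawer_floor, drawer_handle, relay_foot, rest_top, riser, scoop_grip, scoop_head, scoop_tail, strip0, strip1, strip2, strip3, strip4, temp_unit_foot, wire_reel_foot
```

View pics/c1.png

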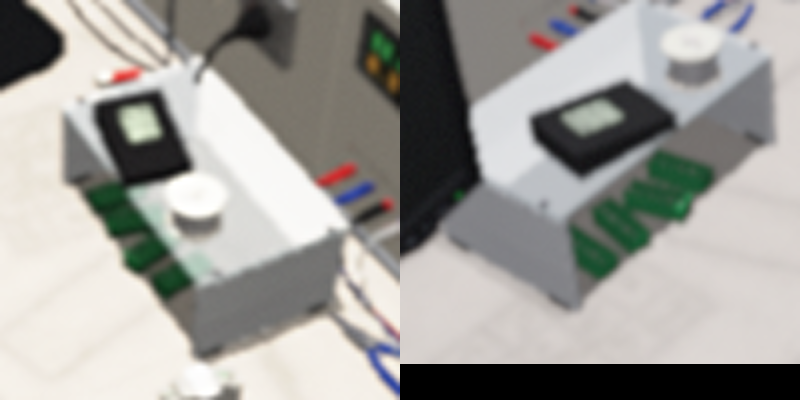

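The left crop shows four strips in a row under the riser's front, with front top corners near scene (326,161) and (360,205). The side view agrees on four strips, with front corners near (246,224) and (302,179).

Run:
```python
from h import *
fs={n:r.grab_frame(n) for n in ('scene','side')}
S,D=fs['scene'],fs['side']
for nm,a,b in (('FLtop',(326.2,161.2),(246.2,224.1)),('FRtop',(360,205),(301.8,178.7))):
    p,e=tri([(S,a),(D,b)]); print(nm,p.round(3),round(e,4),onz(S,a,.108).round(3),onz(D,b,.108).round(3))
print('BR',onz(S,(395,193.7),.108).round(3),'BL',onz(S,(358.7,150),.108).round(3),'FRbot',onz(S,(361.7,223.7),0).round(3),'FLbot',onz(D,(247.3,249.7),0).round(3))
for n,f in fs.items():
    for t in ('strip0_c','strip1','riser','drawer','drawer_handle'):
      try: ms=r.masks_of(f,t)[:6]
      except ValueError as e: print(t,'err');continue
      for m in ms:
        c=max(cv2.findContours(m['region'].astype(np.uint8),0,2)[0],key=cv2.contourArea)
        print(n,t,round(m['p'],2),np.round(m['xy']),onz(f,m['xy'],.01).round(3),cv2.approxPolyDP(c,2.5,True)[:,0].tolist())
print(r.get_state()['t'])
```

```text
FLtop [0.756 0.06  0.106] 0.0032 [0.758 0.06  0.108] [0.75  0.063 0.108]
FRtop [ 0.744 -0.201  0.107] 0.0009 [ 0.745 -0.201  0.108] [ 0.742 -0.199  0.108]
BR [ 0.885 -0.219  0.108] BL [0.906 0.052 0.108] FRbot [ 0.758 -0.206  0.   ] FLbot [ 0.763  0.065 -0.   ]
scene strip0_c 0.61 [368. 190.] [ 0.872 -0.083  0.01 ] [[357, 150], [328, 160], [327, 179], [336, 176], [333, 161], [347, 156], [352, 159], [359, 177], [367, 184], [366, 192], [356, 195], [351, 190], [351, 181], [343, 183], [359, 205], [358, 222], [361, 224], [390, 212], [396, 191], [363, 153], [359, 155]]
scene strip0_c 0.51 [329. 309.] [ 0.472 -0.45   0.01 ] [[289, 262], [287, 269], [339, 322], [339, 331], [324, 344], [319, 341], [324, 349], [360, 320], [364, 311], [360, 308], [359, 314], [348, 323], [341, 321]]
strip1 err
scene riser 0.86 [369. 190.] [ 0.876 -0.08   0.01 ] [[341, 157], [352, 159], [359, 176], [367, 182], [366, 191], [356, 196], [351, 193], [351, 181], [343, 184], [357, 201], [358, 221], [363, 223], [389, 212], [395, 191], [380, 171], [359, 150]]
scene drawer 0.83 [245. 164.] [0.503 0.317 0.01 ] [[235, 145],
[... 381 characters left out ...]
de riser 0.92 [245. 194.] [ 0.938 -0.128  0.01 ] [[288, 173], [288, 186], [278, 190], [273, 186], [272, 175], [281, 170], [269, 164], [263, 165], [220, 194], [222, 215], [212, 229], [248, 249], [246, 223], [267, 206], [249, 214], [237, 204], [235, 197], [263, 186], [277, 197], [285, 196], [301, 204], [302, 179]]
side drawer 0.65 [262. 351.] [0.516 0.298 0.01 ] [[288, 301], [280, 307], [235, 374], [233, 381], [238, 392], [257, 366], [261, 366], [264, 373], [268, 371], [292, 333], [292, 328], [283, 327], [290, 315]]
side drawer_handle 0.63 [267. 350.] [0.508 0.289 0.01 ] [[287, 300], [232, 379], [237, 392], [258, 366], [263, 373], [269, 370], [292, 334], [293, 328], [284, 327], [291, 314]]
1.8
```

Run:
```python
from h import *
s=r.get_state(); print(s['eef_pos'],np.round(s['orientation'],3).tolist(),s['width'])
f=r.grab_frame('wrist'); o,d=ray(f,(320,200)); R=np.array(s['orientation'])
print('cam in tool',(R.T@(o-s['eef_pos'])).round(3),'axes',(R.T@np.array(f['view'])[:3,:3].T).round(2).tolist(),f['K'][0][0])
S=r.grab_frame('scene');D=r.grab_frame('side')
# bar ends: side (290,331),(261,370) ; scene approx (246,170)...
print([onz(D,p,.045).round(3) for p in ((291,330),(262,370))])
```

```text
[ 0.14964609 -0.60683501  0.22674835] [[0.971, 0.239, -0.0], [0.239, -0.971, -0.0], [-0.0, 0.0, -1.0]] 0.09187270865138362
cam in tool [ 0.079 -0.001 -0.158] axes [[-0.0, -0.96, -0.29], [1.0, -0.0, -0.0], [0.0, -0.29, 0.96]] 330.3524862172005
[array([0.476, 0.235, 0.045]), array([0.473, 0.344, 0.045])]
```

Emit:
servo_tool --deltas '[1,3.2,-1.85,-0.7,0,0,0,1,3.2,-1.85,-0.7,0,0,0,1,3.2,-1.85,-0.7,0,0,0,1,3.2,-1.85,-0.7,0,0,0,1,3.2,-1.85,-0.7,0,0,0,1,3.2,-1.85,-0.7,0,0,0,1,3.2,-1.85,-0.7,0,0,0,1,3.2,-1.85,-0.7,0,0,0]'

```text
t: 2.62
eef_pos: [0.3638, -0.4004, 0.2833]
orientation: [[0.971, 0.239, 0.0], [0.239, -0.971, -0.0], [0.0, 0.001, -1.0]]
force: [0.3, -0.5, 0.4]
width: 0.0919
grasp_force: 0.0
```

Emit:
servo_tool --deltas '[1,3.2,-1.85,-0.7,0,0,0,1,3.2,-1.85,-0.7,0,0,0,1,0,0,0,0,0,-6.9,1,0,0,0,0,0,-6.9,1,0,0,0,0,0,-6.9,1,0,0,0,0,0,-6.9,1,0,0,0,0,0,-6.9,1,0,0,0,0,0,-6.9]'

```text
t: 3.28
eef_pos: [0.416, -0.3506, 0.2968]
orientation: [[0.565, 0.825, 0.0], [0.825, -0.565, -0.0], [-0.0, 0.0, -1.0]]
force: [0.3, -0.2, 0.3]
width: 0.0918
grasp_force: 0.0
```

Emit:
servo_tool --deltas '[1,0,0,0,0,0,-6.9,1,0,0,0,0,0,-6.9,1,0,0,0,0,0,-6.9,1,0,0,0,0,0,-6.9,1,0,0,0,0,0,-6.9,1,0,0,0,0,0,0]'

```text
t: 3.78
eef_pos: [0.4159, -0.3507, 0.2967]
orientation: [[-0.001, 1.0, -0.0], [1.0, 0.001, -0.0], [-0.0, -0.0, -1.0]]
force: [0.2, -0.9, -0.8]
width: 0.0919
grasp_force: 0.0
```

Run:
```python
from h import *
f=r.grab_frame('wrist');save(f,'w1')
for t in ('scoop_grip','scoop_head','scoop_tail','rest_top'):
    print(t,[(np.round(x['xy']),round(x['p'],2),onz(f,x['xy'],dict(scoop_grip=.045,scoop_head=0,scoop_tail=.033,rest_top=.033)[t]).round(3)) for x in r.spot_point(f,t)][:3])
```

```text
scoop_grip [(array([346., 162.]), 0.93, array([ 0.445, -0.34 ,  0.045])), (array([544.,  96.]), 0.4, array([ 0.675, -0.262,  0.045]))]
scoop_head [(array([361., 278.]), 0.73, array([ 0.474, -0.529,  0.   ]))]
scoop_tail [(array([332.,  98.]), 0.63, array([ 0.427, -0.264,  0.033]))]
rest_top [(array([334.,  94.]), 0.92, array([ 0.429, -0.26 ,  0.033]))]
```

Emit:
servo_tool --deltas '[0,4,0.1,0,0,0,0,0,4,0.1,0,0,0,0,0,4,0.1,0,0,0,0,0,4,0.1,0,0,0,0,0,4,0.1,0,0,0,0,0,4,0.1,0,0,0,0,0,4,0.1,0,0,0,0,0,4,0.1,0,0,0,0]'

```text
t: 4.7
eef_pos: [0.4251, -0.0288, 0.297]
orientation: [[0.007, 1.0, 0.001], [1.0, -0.007, -0.001], [-0.001, 0.001, -1.0]]
force: [1.4, -0.2, -1.1]
width: 0.0469
grasp_force: 0.0
```

Emit:
servo_tool --deltas '[-0.4,4,0.1,0,0,0,0,-0.4,4,0.1,0,0,0,0,-0.4,4,0.1,0.5,0,0,0,-0.4,4,0.1,0.5,0,0,0,-0.4,4,0.1,0.5,0,0,0,-0.4,4,0.1,0.5,0,0,0,-0.4,4,0.1,0.5,0,0,0,-0.4,0,0,0,0,0,0]'

```text
t: 5.37
eef_pos: [0.4314, 0.2578, 0.2714]
orientation: [[-0.003, 1.0, -0.001], [1.0, 0.003, 0.005], [0.005, -0.001, -1.0]]
force: [-0.4, 0.3, -0.9]
width: 0.0279
grasp_force: 0.0
```

Run:
```python
from h import *
f=r.grab_frame('wrist');save(f,'w2');D=r.grab_frame('side');print(r.get_state()['eef_pos'].round(4) if hasattr(r.get_state()['eef_pos'],'round') else r.get_state()['eef_pos'])
for t in ('drawer_handle','drawer_floor'):
    a=r.spot_point(f,t);b=r.spot_point(D,t)
    print(t,[(np.round(x['xy']),round(x['p'],2),onz(f,x['xy'],.045).round(3)) for x in a][:3])
    if a and b: print(tri([(f,a[0]['xy']),(D,b[0]['xy'])]))
for m in r.masks_of(f,'drawer_handle')[:1]:
    c=max(cv2.findContours(m['region'].astype(np.uint8),0,2)[0],key=cv2.contourArea)
    print(cv2.approxPolyDP(c,2.5,True)[:,0].tolist())
```

```text
[0.4328 0.2513 0.2714]
drawer_handle [(array([360., 151.]), 0.55, array([0.473, 0.286, 0.045]))]
(array([0.47251752, 0.28396881, 0.0390581 ]), np.float64(0.0019054060255792858))
drawer_floor []
[[391, 40], [380, 51], [381, 100], [363, 104], [357, 96], [351, 99], [352, 138], [358, 197], [364, 199], [368, 191], [384, 190], [388, 223], [395, 237], [401, 239], [403, 176], [398, 46], [395, 40]]
```

View pics/w2.png

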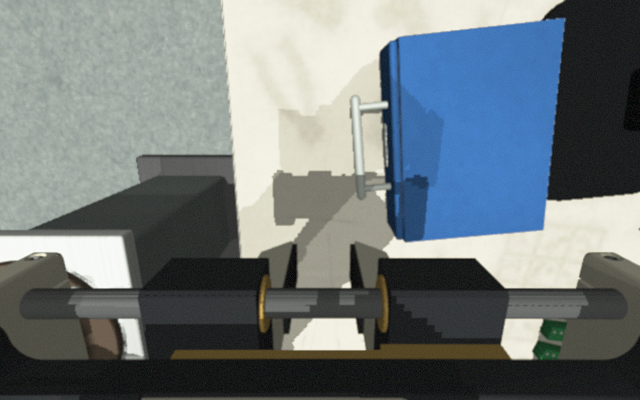

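The view shows the handle bar from (356,98) to (361,197) on the drawer's left, and the unit's front top edge from (400,38) to (407,240).

Run:
```python
from h import *
f=r.grab_frame('wrist')
a,b=onz(f,(356,98),.045),onz(f,(361,197),.045);print(a,b,np.degrees(np.arctan2(-(a-b)[0],(a-b)[1])))
for q in ((399,38),(405,240),(563,20),(545,229)): print(onz(f,q,.072).round(3))
print(np.round(r.get_state()['eef_pos'],4), np.round(r.get_state()['joints'],2))
```

```text
[0.47131009 0.33321592 0.045     ] [0.4797596  0.21917525 0.045     ] 4.237421317162617
[0.51  0.388 0.072]
[0.529 0.174 0.072]
[0.666 0.402 0.072]
[0.69  0.187 0.072]
[0.4342 0.248  0.2719] [-0.01  0.29 -0.77  1.76  0.22  1.18 -0.85]
```

Emit:
servo_tool --deltas '[-0.45,0,0,0,0,0,-5,-0.45,0.6,1.1,2.5,0,0,0,-0.45,0.6,1.1,2.5,0,0,0,-0.45,0.6,1.1,2.5,0,0,0,-0.45,0.6,1.1,2.5,0,0,0,-0.45,0,0,3,0,0,0,-0.45,0,0,3,0,0,0,-0.45,0,0,0,0,0,0]'

```text
t: 6.43
eef_pos: [0.4736, 0.2735, 0.1069]
orientation: [[-0.081, 0.997, -0.007], [0.997, 0.081, -0.005], [-0.004, -0.007, -1.0]]
force: [-1.6, -1.1, -0.4]
width: 0.0252
grasp_force: 0.0
```

Run:
```python
from h import *
f=r.grab_frame('wrist');save(f,'w3')
s=r.get_state();p=s['eef_pos'];print(np.round(p,4),np.round(s['orientation'],3).tolist())
a=r.spot_point(f,'drawer_handle');print([(np.round(x['xy']),round(x['p'],2),onz(f,x['xy'],.045).round(4)) for x in a][:3])
```

```text
[0.4744 0.2747 0.1097] [[-0.082, 0.997, -0.004], [0.997, 0.082, -0.003], [-0.003, -0.005, -1.0]]
[(array([324., 204.]), 0.7, array([0.4724, 0.2865, 0.045 ]))]
```

View pics/w3.png

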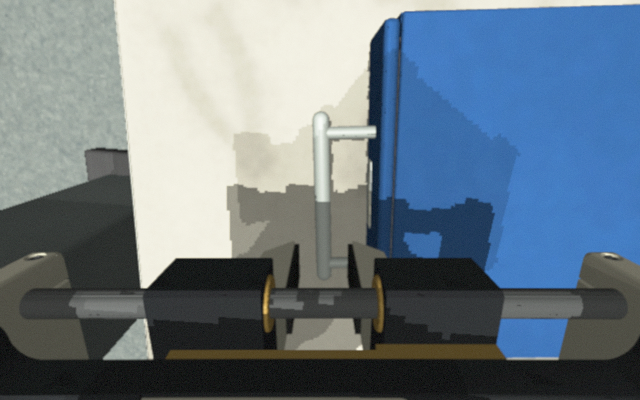

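The bar lies at column 322, midway between the fingers, so I'll descend, close and pull.

Emit:
servo_tool --deltas '[-0.45,0,0,3,0,0,0,-0.45,0,0,3,0,0,0,-0.45,0,0,2.3,0,0,0,-0.45,0,0,0,0,0,0,-1,0,0,0,0,0,0,-1,0,0,0,0,0,0,-1,0,0,0,0,0,0,-1,0,0,0,0,0,0]' --squeeze 20

```text
t: 7.2
eef_pos: [0.4726, 0.2772, 0.0307]
orientation: [[-0.084, 0.996, -0.003], [0.996, 0.084, -0.001], [-0.001, -0.003, -1.0]]
force: [-14.2, -1.4, 5.1]
width: 0.01
grasp_force: 20.0
```

Emit:
servo_tool --deltas '[-1,0,-1.6,0,0,0,0,-1,0,-1.6,0,0,0,0,-1,0,-1.6,0,0,0,0,-1,0,-1.6,0,0,0,0,-1,0,-1.6,0,0,0,0,-1,0,-1.6,0,0,0,0,-1,0,-1.0,0,0,0,0,-1,0,0,0,0,0,0]'

```text
t: 7.87
eef_pos: [0.369, 0.2667, 0.0307]
orientation: [[-0.083, 0.997, 0.002], [0.997, 0.083, -0.002], [-0.003, 0.002, -1.0]]
force: [-0.1, -6.0, -0.4]
width: 0.0105
grasp_force: 20.0
```

Emit:
servo_tool --deltas '[-0.45,0,0,0,0,0,0,-0.45,0,0,0,0,0,0,-0.45,0,0,-3.9,0,0,0,0,0,0,-3.9,0,0,0,0,0,0,-3.9,0,0,0,0,0,0,-3.9,0,0,0,0,0,0,-3.9,0,0,0,0,0,0,-3.6,0,0,0]'

```text
t: 8.53
eef_pos: [0.37, 0.2692, 0.2638]
orientation: [[-0.084, 0.996, 0.003], [0.996, 0.084, 0.002], [0.002, 0.003, -1.0]]
force: [2.1, 0.0, -0.1]
width: 0.0457
grasp_force: 0.0
```

Emit:
servo_tool --deltas '[0,-3.87,1.36,0,0,0,0,0,-3.87,1.36,0,0,0,0,0,-3.87,1.36,0,0,0,0,0,-3.87,1.36,0,0,0,0,0,-3.87,1.36,0,0,0,0,0,-3.87,1.36,0,0,0,0,0,-3.87,1.36,0,0,0,0,0,-3.87,1.36,0,0,0,0]'

```text
t: 9.2
eef_pos: [0.5053, -0.0332, 0.2617]
orientation: [[-0.083, 0.997, 0.004], [0.997, 0.083, -0.0], [-0.0, 0.004, -1.0]]
force: [1.0, 1.3, -0.6]
width: 0.0458
grasp_force: 0.0
```

Emit:
servo_tool --deltas '[0,-3.87,1.36,0,0,0,0,0,0,0,0,0,0,-7.1,0,0,0,0,0,0,-7.1,0,0,0,0,0,0,-7.1,0,0,0,0,0,0,-7.1,0,0,0,0,0,0,-7.1,0,0,0,0,0,0,-7.1,0,0,0,0,0,0,-7.1]'

```text
t: 9.87
eef_pos: [0.5216, -0.0686, 0.2615]
orientation: [[-0.817, 0.576, 0.003], [0.576, 0.817, 0.0], [-0.002, 0.002, -1.0]]
force: [0.1, -0.6, 0.4]
width: 0.046
grasp_force: 0.0
```

Emit:
servo_tool --deltas '[0,0,0,0,0,0,-7.1,0,0,0,0,0,0,-7.1,0,0,0,0,0,0,-7.1,0,0,0,0,0,0,-7.1,0,0,0,0,0,0,-7.1,0,0,0,0,0,0,0]'

```text
t: 10.37
eef_pos: [0.5215, -0.0688, 0.2612]
orientation: [[-1.0, -0.005, 0.002], [-0.005, 1.0, 0.0], [-0.002, 0.0, -1.0]]
force: [0.1, -0.4, -0.1]
width: 0.0459
grasp_force: 0.0
```

Run:
```python
from h import *
f=r.grab_frame('wrist');save(f,'w4')
s=r.get_state();print(np.round(s['eef_pos'],4),np.round(s['joints'],2))
for t in ('riser','strip0_c','relay_foot','temp_unit_foot'):
    print(t,[(np.round(x['xy']),round(x['p'],2),onz(f,x['xy'],dict(riser=0,strip0_c=.01,relay_foot=0).get(t,.108)).round(4)) for x in r.spot_point(f,t)][:6])
```

```text
[ 0.5214 -0.0688  0.261 ] [ 0.73  0.39 -0.94  1.71  0.34  1.21  1.27]
riser []
strip0_c []
relay_foot []
temp_unit_foot []
```

View pics/w4.png

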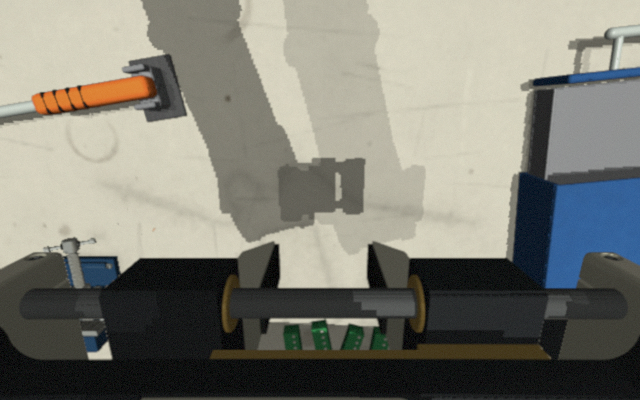

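The strips show only between the fingers at about row 335, columns 290–380, because the gripper hides the area ahead. I'll tilt the tool to look forward.

Emit:
servo_tool --deltas '[0,0,0,0,0,-7,0,0,0,0,0,0,-7,0,0,0,0,0,0,-7,0,0,0,0,0,0,-7,0,0,0,0,0,0,0,0,0,0,0,0,0,0,0]'

```text
t: 11.12
eef_pos: [0.5183, -0.0701, 0.2588]
orientation: [[-0.888, 0.005, 0.459], [0.004, 1.0, -0.003], [-0.459, -0.001, -0.888]]
force: [0.2, 0.1, 1.0]
width: 0.0463
grasp_force: 0.0
```

Run:
```python
from h import *
f=r.grab_frame('wrist');save(f,'w5')
s=r.get_state();print(np.round(s['eef_pos'],4),np.round(s['joints'],2))
for t in ('riser','strip0_c','relay_foot','temp_unit_foot','wire_reel_foot'):
    print(t,[(np.round(x['xy']),round(x['p'],2),onz(f,x['xy'],dict(riser=0,strip0_c=.01,relay_foot=0).get(t,.108)).round(4)) for x in r.spot_point(f,t)][:6])
```

```text
[ 0.5207 -0.0694  0.2604] [ 1.1   0.1  -1.08  2.11  0.15  0.51  1.49]
riser []
strip0_c []
relay_foot [(array([192., 190.]), 0.65, array([ 0.6985, -0.2636,  0.    ]))]
temp_unit_foot [(array([356., 289.]), 0.6, array([ 0.7935, -0.0232,  0.108 ]))]
wire_reel_foot [(array([280., 284.]), 0.71, array([ 0.7818, -0.1319,  0.108 ]))]
```

View pics/w5.png

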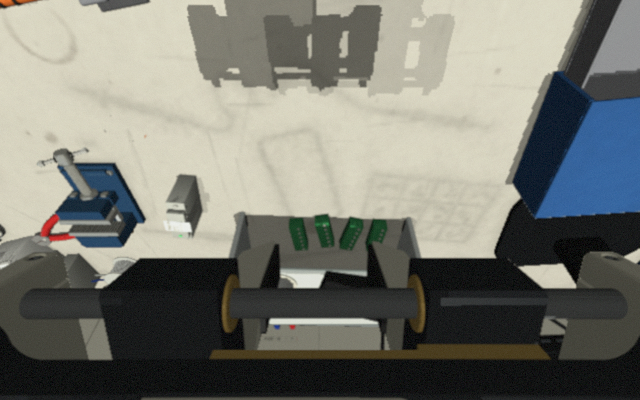

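Four strips show at (297,235), (324,230), (350,233) and (378,233), with the riser panels' front feet near (240,213) and (412,217). I'll zoom in to measure.

Run:
```python
from h import *
a=cv2.imread('pics/w5.png')[195:295,220:430]
cv2.imwrite('pics/c5.png',cv2.resize(a,(798,380),interpolation=cv2.INTER_CUBIC))
```

```text
(no output)
```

View pics/c5.png

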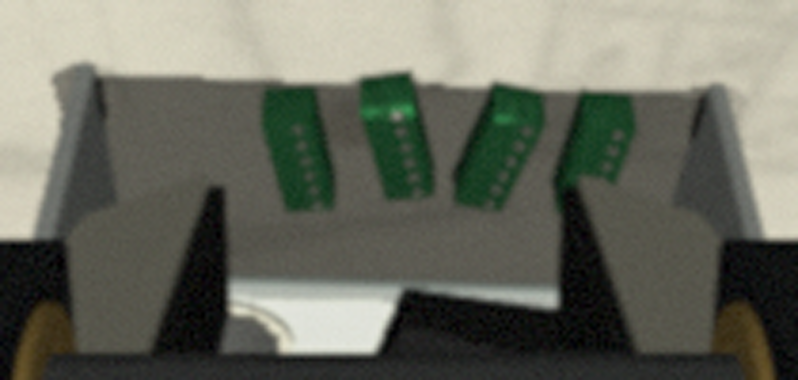

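Run:
```python
from h import *
f=r.grab_frame('wrist')
q=lambda x,y:(220+x/3.8,195+y/3.8)
P=lambda n,x,y,z:print(n,onz(f,q(x,y),z).round(3))
P('foot R out',60,72,0);P('foot R in',97,70,0);P('foot L in',705,90,0);P('foot L out',722,85,0)
P('plate R',230,283,.108);P('plate L',560,291,.108)
for n,c in dict(A=((263,92),(318,88),(335,207),(285,210)),B=((360,80),(410,75),(435,195),(385,200)),C=((492,88),(543,95),(500,210),(455,180)),Dd=((582,95),(635,95),(590,185),(555,180))).items():
    for x,y in c: P(n,x,y,.02)
```

```text
foot R out [ 0.759 -0.205  0.   ]
foot R in [ 0.758 -0.189 -0.   ]
foot L in [0.771 0.067 0.   ]
foot L out [0.768 0.074 0.   ]
plate R [ 0.755 -0.124  0.108]
plate L [ 0.76  -0.006  0.108]
A [ 0.75  -0.118  0.02 ]
A [ 0.748 -0.096  0.02 ]
A [ 0.825 -0.091  0.02 ]
A [ 0.827 -0.113  0.02 ]
B [ 0.743 -0.079  0.02 ]
B [ 0.74  -0.059  0.02 ]
B [ 0.817 -0.047  0.02 ]
B [ 0.82  -0.069  0.02 ]
C [ 0.748 -0.026  0.02 ]
C [ 0.752 -0.005  0.02 ]
C [ 0.828 -0.018  0.02 ]
C [ 0.806 -0.039  0.02 ]
Dd [0.752 0.011 0.02 ]
Dd [0.752 0.032 0.02 ]
Dd [0.81 0.02 0.02]
Dd [0.806 0.005 0.02 ]
```

Emit:
servo_tool --deltas '[0,0,0,0,0,7,0,0,0,0,0,0,7,0,0,0,0,0,0,7,0,0,0,0,0,0,7,0,0,0.95,-3.4,0.75,0,0,0,0,0.95,-3.4,0.75,0,0,0,0,0.95,-3.4,0.75,0,0,0,0,0.95,-3.4,0.75,0,0,0]'

```text
t: 12.13
eef_pos: [0.4835, -0.2046, 0.2285]
orientation: [[-1.0, -0.003, 0.0], [-0.003, 1.0, 0.003], [-0.001, 0.003, -1.0]]
force: [1.4, -1.2, -0.2]
width: 0.0456
grasp_force: 0.0
```

Emit:
servo_tool --deltas '[0,0.95,-3.4,0.75,0,0,0,0,0.95,-3.4,0.75,0,0,0,0,0.95,-3.4,0.75,0,0,0,0,0.95,-3.4,0.75,0,0,0,0,0,0,0,0,0,6.75,0,0,0,0,0,0,6.75,0,0,0,0,0,0,6.75,0,0,0,0,0,0,6.75]'

```text
t: 12.8
eef_pos: [0.4455, -0.3403, 0.1986]
orientation: [[-0.888, 0.459, 0.001], [0.459, 0.888, 0.003], [0.001, 0.003, -1.0]]
force: [0.1, 0.5, -0.1]
width: 0.0462
grasp_force: 0.0
```

Emit:
servo_tool --deltas '[0,0,0,0,0,0,6.75,0,0,0,0,0,0,6.75,0,0,0,0,0,0,6.75,0,0,0,0,0,0,6.75,0,0,0,0,0,0,6.75,0,0,0,0,0,0,6.75,0,0,0,0,0,0,6.75,0,0,0,0,0,0,6.75]'

```text
t: 13.47
eef_pos: [0.4457, -0.34, 0.1987]
orientation: [[-0.152, 0.988, 0.0], [0.988, 0.152, 0.002], [0.002, 0.001, -1.0]]
force: [0.2, 0.5, 0.5]
width: 0.0459
grasp_force: 0.0
```

Emit:
servo_tool --deltas '[0,0,0,0,0,0,0,0,0,0,0,0,0,0]'

```text
t: 13.63
eef_pos: [0.4456, -0.3399, 0.1988]
orientation: [[-0.161, 0.987, 0.001], [0.987, 0.161, 0.002], [0.002, 0.001, -1.0]]
force: [-0.4, -0.0, -0.1]
width: 0.0458
grasp_force: 0.0
```

Run:
```python
from h import *
f=r.grab_frame('wrist');save(f,'w6')
s=r.get_state();print(np.round(s['eef_pos'],4),np.round(s['orientation'],3).tolist(),np.round(s['joints'],2))
for t in ('scoop_grip','scoop_head','scoop_tail','rest_top'):
    print(t,[(np.round(x['xy']),round(x['p'],2),onz(f,x['xy'],dict(scoop_grip=.045,scoop_head=0,scoop_tail=.033,rest_top=.033)[t]).round(3)) for x in r.spot_point(f,t)][:3])
```

```text
[ 0.4455 -0.3399  0.1988] [[-0.162, 0.987, 0.001], [0.987, 0.162, 0.002], [0.002, 0.001, -1.0]] [ 0.96  0.42 -0.55  1.74  0.24  1.06  0.49]
scoop_grip [(array([320., 187.]), 0.58, array([ 0.443, -0.338,  0.045]))]
scoop_head [(array([321., 327.]), 0.68, array([ 0.474, -0.529,  0.   ]))]
scoop_tail [(array([314., 108.]), 0.71, array([ 0.425, -0.266,  0.033]))]
rest_top [(array([315., 103.]), 0.74, array([ 0.425, -0.261,  0.033]))]
```

View pics/w6.png

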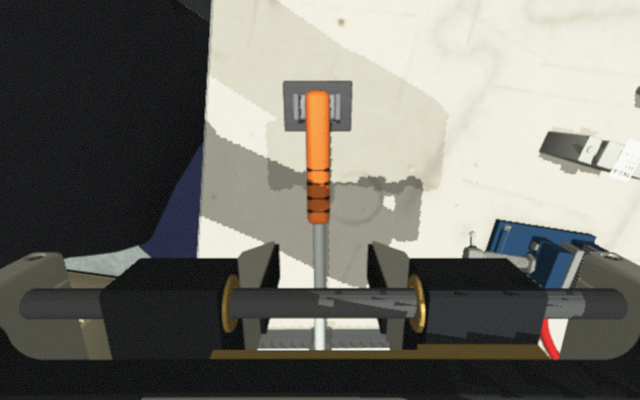

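The orange grip is centred between the fingers, with its ribs near (318,192) and the rest at (317,105). I'll descend and grasp it.

Emit:
servo_tool --deltas '[0,0,0,3.45,0,0,0,0,0,0,3.45,0,0,0,0,0,0,3.45,0,0,0,0,0,0,3.45,0,0,0,0,0,0,3.4,0,0,0,0,0,0,0,0,0,0,-1,0,0,0,0,0,0,-1,0,0,0,0,0,0]' --squeeze 50

```text
t: 14.55
eef_pos: [0.4461, -0.3402, 0.0286]
orientation: [[-0.157, 0.988, 0.003], [0.988, 0.157, 0.001], [0.001, 0.003, -1.0]]
force: [0.6, -0.3, 0.7]
width: 0.0371
grasp_force: 0.0
```

Emit:
servo_tool --deltas '[-1,0,0,0,0,0,0,-1,0,0,0,0,0,0,-1,0,0,0,0,0,0]'

```text
t: 14.8
eef_pos: [0.4458, -0.3408, 0.029]
orientation: [[-0.157, 0.988, 0.003], [0.988, 0.157, -0.001], [-0.001, 0.003, -1.0]]
force: [-2.1, 0.7, 8.9]
width: 0.022
grasp_force: 50.0
```

Emit:
servo_tool --deltas '[-1,0,0,-2,0,0,0,-1,0,0,-3,0,0,0,-1,0,0,-3,0,0,0,-1,0,0,-3,0,0,0,-1,0,0,-3,0,0,0]'

```text
t: 15.22
eef_pos: [0.4449, -0.3399, 0.1695]
orientation: [[-0.157, 0.988, 0.002], [0.988, 0.157, 0.001], [0.001, 0.002, -1.0]]
force: [0.7, -1.1, -2.1]
width: 0.0216
grasp_force: 49.9
```

Emit:
servo_tool --deltas '[-1,3.01,0.83,0,0,0,0,-1,3.01,0.83,0,0,0,0,-1,3.01,0.83,0,0,0,0,-1,3.01,0.83,0,0,0,0,-1,3.01,0.83,0,0,0,0,-1,3.01,0.83,0,0,0,0,-1,3.01,0.83,0,0,0,0,-1,3.01,0.83,0,0,0,0]'

```text
t: 15.88
eef_pos: [0.4729, -0.0905, 0.1685]
orientation: [[-0.157, 0.988, 0.003], [0.988, 0.157, 0.001], [0.0, 0.003, -1.0]]
force: [0.7, 0.2, -1.0]
width: 0.0213
grasp_force: 49.9
```

Emit:
servo_tool --deltas '[-1,3.01,0.83,0,0,0,0,-1,3.01,0.83,0,0,0,0,-1,0,0,0,0,0,-5,-1,0,0,0,0,0,-5,-1,0,0,0,0,0,-5,-1,0,0,0,0,0,-5,-1,0,0,0,0,0,-5,-1,0,0,0,0,0,-5]'

```text
t: 16.55
eef_pos: [0.4799, -0.0298, 0.1685]
orientation: [[-0.633, 0.774, 0.002], [0.774, 0.633, 0.001], [-0.001, 0.003, -1.0]]
force: [-0.7, 0.3, -1.4]
width: 0.0212
grasp_force: 49.9
```

Emit:
servo_tool --deltas '[-1,0,0,0,0,0,-5,-1,0,0,0,0,0,-5,-1,0,0,0,0,0,-5,-1,0,0,0,0,0,-5,-1,0,0,0,0,0,-5,-1,0,0,0,0,0,-5,-1,0,0,0,0,0,-5,-1,0,0,0,0,0,-5]'

```text
t: 17.22
eef_pos: [0.4799, -0.0299, 0.1685]
orientation: [[-0.982, 0.186, 0.002], [0.186, 0.982, 0.001], [-0.002, 0.001, -1.0]]
force: [-0.5, -0.1, -1.8]
width: 0.022
grasp_force: 49.9
```

Emit:
servo_tool --deltas '[-1,0,0,0,0,0,-5,-1,0,0,0,0,0,-3.6,-1,0,0,0,0,0,0,-1,0,0,0,0,0,0]'

```text
t: 17.55
eef_pos: [0.4798, -0.0299, 0.1682]
orientation: [[-0.999, 0.044, 0.002], [0.044, 0.999, 0.001], [-0.002, 0.001, -1.0]]
force: [0.5, -0.0, -1.2]
width: 0.0217
grasp_force: 49.9
```

Run:
```python
from h import *
s=r.get_state();print(np.round(s['eef_pos'],4),np.round(s['orientation'],3).tolist(),np.round(s['joints'],2),s['width'],s['grasp_force'])
S=r.grab_frame('scene');D=r.grab_frame('side')
for t in ('scoop_grip','scoop_head','scoop_tail'):
    a=r.spot_point(S,t);b=r.spot_point(D,t)
    print(t,[(np.round(x['xy']),round(x['p'],2)) for x in a[:1]+b[:1]])
    if a and b: print(tri([(S,a[0]['xy']),(D,b[0]['xy'])]))
a=S['color'][120:270,260:420,::-1];b=D['color'][140:290,200:400,::-1]
cv2.imwrite('pics/c7.png',np.hstack([cv2.resize(a,(400,375)),cv2.resize(b,(400,375)[0:1]+(375,))]))
```

```text
[ 0.4798 -0.0299  0.1682] [[-0.999, 0.044, 0.002], [0.044, 0.999, 0.001], [-0.002, 0.001, -1.0]] [ 0.7   0.44 -0.98  1.94  0.43  0.99  1.05] 0.02167169746614925 49.92641508579254
scoop_grip [(array([267., 188.]), 0.63), (array([349., 218.]), 0.84)]
(array([ 0.47387091, -0.02936056,  0.1858807 ]), np.float64(0.005447560079443473))
scoop_head [(array([318., 179.]), 0.66), (array([286., 206.]), 0.73)]
(array([ 0.67376977, -0.03093257,  0.13542806]), np.float64(0.005742011345907955))
scoop_tail [(array([249., 196.]), 0.82), (array([374., 233.]), 0.68)]
(array([ 0.40441592, -0.0243662 ,  0.17704426]), np.float64(0.0003665005995516783))
```

View pics/c7.png

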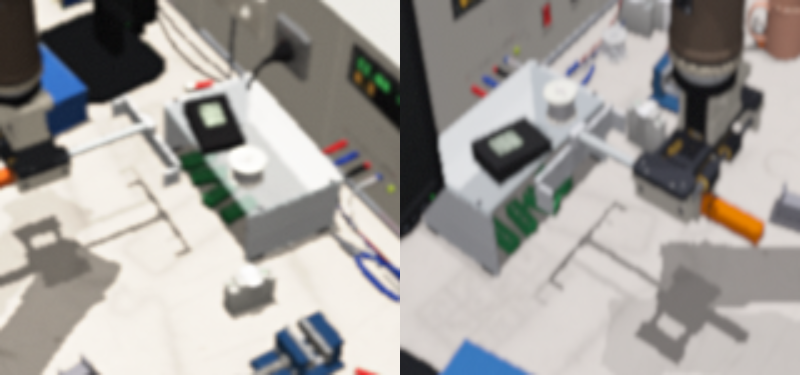

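The scoop is level and in line with the riser, with its head just in front of the opening at scene crop (150,135). I'll lower to entry height and check.

Emit:
servo_tool --deltas '[-1,0,0,2.6,0,0,0,-1,0,0,2.6,0,0,0,-1,0,0,2.6,0,0,0,-1,0,0,2.6,0,0,0,-1,0,0,0,0,0,0,-1,0,0,0,0,0,0]'

```text
t: 18.45
eef_pos: [0.4791, -0.0294, 0.0632]
orientation: [[-0.999, 0.041, -0.001], [0.041, 0.999, 0.002], [0.002, 0.002, -1.0]]
force: [0.4, -0.1, -1.6]
width: 0.0217
grasp_force: 49.9
```

Run:
```python
from h import *
D=r.grab_frame('side');S=r.grab_frame('scene');s=r.get_state();print(np.round(s['eef_pos'],4))
for t in ('scoop_grip','scoop_head'):
    a=r.spot_point(S,t);b=r.spot_point(D,t)
    if a and b: print(t,tri([(S,a[0]['xy']),(D,b[0]['xy'])]))
# predicted vs image: draw predicted head wall on side image
c=D['color'][:,:,::-1].copy();d=S['color'][:,:,::-1].copy()
R=np.array(s['orientation']);g=s['eef_pos']-.019*R[:,2]
X=-R[:,0];Y=-R[:,1];Z=-R[:,2]
h=g+.195*X-.045*Z
for im,f in ((c,D),(d,S)):
    pts=[proj(f,h+Y*y+Z*z) for y,z in ((-.085,0),(.085,0),(.085,.036),(-.085,.036))]
    cv2.polylines(im,[np.int32(np.round(np.array(pts)*16))],True,(0,0,255),1,shift=4)
a=d[130:230,290:410];b=c[160:260,220:340]
cv2.imwrite('pics/c8.png',np.hstack([cv2.resize(x,(400,333),interpolation=cv2.INTER_CUBIC) for x in (a,b)]))
```

```text
[ 0.4808 -0.0293  0.0649]
scoop_grip (array([ 0.48313551, -0.0227241 ,  0.08322113]), np.float64(0.0023647689522128066))
scoop_head (array([ 0.59507746,  0.13332116, -0.19238069]), np.float64(0.1639562432626137))
```

View pics/c8.png

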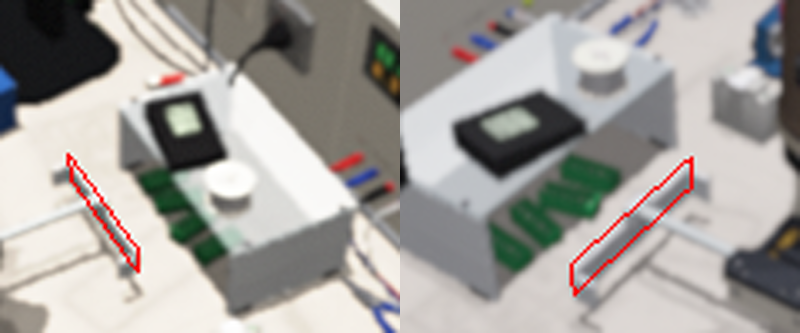

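The predicted head outline matches the real wall in both views. I'll enter, lower behind the strips, and check.

Emit:
servo_tool --deltas '[-1,-1.0,0,0.2,0,0,0,-1,-2.4,0,0,0,0,0,-1,-2.5,0,0,0,0,0,-1,-2.5,0,0,0,0,0,-1,-2.5,0,0,0,0,0,-1,-2.5,0,0,0,0,0,-1,-2.5,0,0,0,0,0,-1,-2.3,0,0,0,0,0]'

```text
t: 19.42
eef_pos: [0.6639, -0.0377, 0.0619]
orientation: [[-0.999, 0.043, 0.002], [0.043, 0.999, 0.002], [-0.002, 0.002, -1.0]]
force: [-0.6, -0.9, -2.0]
width: 0.0218
grasp_force: 49.9
```

Emit:
servo_tool --deltas '[-1,0,0,0,0,0,0,-1,0,0,0,0,0,0,-1,0,0,0,0,0,0]'

```text
t: 19.67
eef_pos: [0.6613, -0.0371, 0.0615]
orientation: [[-0.999, 0.042, 0.0], [0.042, 0.999, 0.002], [-0.0, 0.002, -1.0]]
force: [0.2, -0.1, -2.3]
width: 0.0212
grasp_force: 49.9
```

Emit:
servo_tool --deltas '[-1,0,0,1.1,0,0,0,-1,0,0,1.1,0,0,0,-1,0,0,0.9,0,0,0,-1,0,0,0,0,0,0,-1,0,0,0,0,0,0]'

```text
t: 20.08
eef_pos: [0.661, -0.0373, 0.0299]
orientation: [[-0.999, 0.041, -0.001], [0.041, 0.999, 0.002], [0.001, 0.002, -1.0]]
force: [0.6, 0.8, -2.3]
width: 0.0216
grasp_force: 50.0
```

Run:
```python
from h import *
D=r.grab_frame('side');S=r.grab_frame('scene')
a=S['color'][130:230,290:410,::-1];b=D['color'][160:260,220:340,::-1]
cv2.imwrite('pics/c9.png',np.hstack([cv2.resize(x,(400,333),interpolation=cv2.INTER_CUBIC) for x in (a,b)]))
```

```text
(no output)
```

View pics/c9.png

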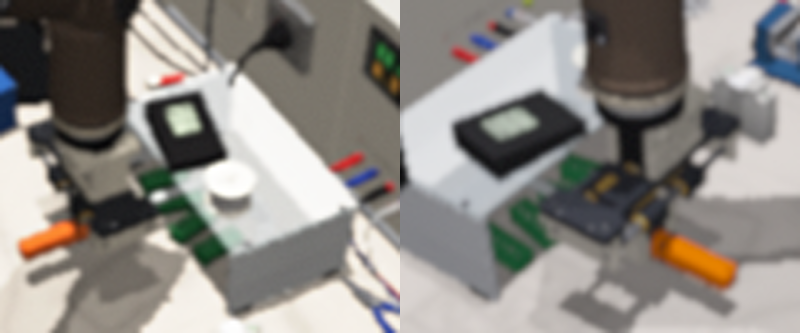

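The scoop is in under the riser, the strips have not moved, and the force is normal. Now I'll draw the strips out.

Emit:
servo_tool --deltas '[-1,0.8,0,0,0,0,0,-1,1.3,0,0,0,0,0,-1,1.3,0,0,0,0,0,-1,1.3,0,0,0,0,0,-1,1.3,0,0,0,0,0,-1,1.3,0,0,0,0,0,-1,1.3,0,0,0,0,0,-1,1.3,0,0,0,0,0]'

```text
t: 20.85
eef_pos: [0.5619, -0.0331, 0.0312]
orientation: [[-0.999, 0.042, 0.002], [0.042, 0.999, 0.001], [-0.002, 0.002, -1.0]]
force: [0.4, 0.5, -2.1]
width: 0.022
grasp_force: 50.0
```

Emit:
servo_tool --deltas '[-1,1.3,0,0,0,0,0,-1,1.3,0,0,0,0,0,-1,1.3,0,0,0,0,0,-1,1.3,0,0,0,0,0,-1,1.3,0,0,0,0,0,-1,1.3,0,0,0,0,0,-1,1.3,0,0,0,0,0,-1,1.3,0,0,0,0,0]'

```text
t: 21.52
eef_pos: [0.458, -0.0287, 0.0311]
orientation: [[-0.999, 0.042, 0.002], [0.042, 0.999, 0.001], [-0.002, 0.002, -1.0]]
force: [0.6, 0.5, -1.7]
width: 0.022
grasp_force: 50.0
```

Emit:
servo_tool --deltas '[-1,1.3,0,0,0,0,0,-1,1.3,0,0,0,0,0,-1,1.3,0,0,0,0,0,-1,0.9,0,0,0,0,0,-1,0.4,0,0,0,0,0,-1,0,0,0,0,0,0,-1,0,0,0,0,0,0]'

```text
t: 22.1
eef_pos: [0.4074, -0.0266, 0.0308]
orientation: [[-0.999, 0.042, 0.002], [0.042, 0.999, 0.002], [-0.002, 0.002, -1.0]]
force: [0.6, 0.3, -2.1]
width: 0.0216
grasp_force: 50.0
```

Run:
```python
from h import *
D=r.grab_frame('side');S=r.grab_frame('scene')
print(np.round(r.get_state()['joints'],2))
a=S['color'][130:250,270:410,::-1];b=D['color'][160:280,220:360,::-1]
cv2.imwrite('pics/c10.png',np.hstack([cv2.resize(x,(400,343),interpolation=cv2.INTER_CUBIC) for x in (a,b)]))
```

```text
[ 0.57  0.54 -0.82  2.24  0.68  0.63  0.78]
```

View pics/c10.png

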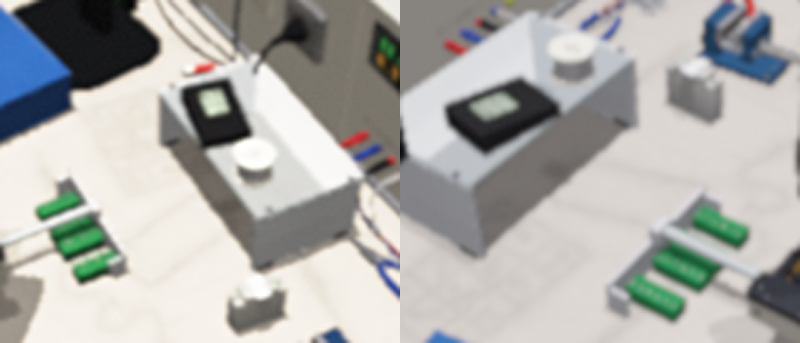

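All four strips are out and lie against the scoop head; the riser space is empty. I'll return the scoop to its rest.

Emit:
servo_tool --deltas '[-1,0,0,-2.5,0,0,0,-1,0,0,-3,0,0,0,-1,0,0,-3,0,0,0,-1,0,0,-3,0,0,0,-1,0,0,-2.5,0,0,0,-1,0,0,0,0,0,5.6,-1,0,0,0,0,0,5.6,-1,0,0,0,0,0,5.6]'

```text
t: 22.87
eef_pos: [0.4075, -0.027, 0.1712]
orientation: [[-0.943, 0.334, 0.002], [0.334, 0.943, 0.002], [-0.002, 0.002, -1.0]]
force: [-0.0, -0.7, -1.4]
width: 0.0213
grasp_force: 50.0
```

Emit:
servo_tool --deltas '[-1,0,0,0,0,0,5.6,-1,0,0,0,0,0,5.6,-1,0,0,0,0,0,5.6,-1,0,0,0,0,0,5.6,-1,0,0,0,0,0,5.6,-1,0,0,0,0,0,5.6,-1,0,0,0,0,0,5.6,-1,0,0,0,0,0,5.6]'

```text
t: 23.53
eef_pos: [0.4072, -0.0266, 0.1706]
orientation: [[-0.435, 0.901, 0.001], [0.901, 0.435, 0.002], [0.001, 0.002, -1.0]]
force: [-0.3, 0.4, -1.5]
width: 0.0219
grasp_force: 50.0
```

Emit:
servo_tool --deltas '[-1,0,0,0,0,0,5.6,-1,0,0,0,0,0,5.6,-1,0,0,0,0,0,5.6,-1,-3.5,-0.13,0,0,0,0,-1,-3.5,-0.13,0,0,0,0,-1,-3.5,-0.13,0,0,0,0,-1,-3.5,-0.13,0,0,0,0,-1,-3.5,-0.13,0,0,0,0]'

```text
t: 24.2
eef_pos: [0.4287, -0.2023, 0.1703]
orientation: [[-0.161, 0.987, 0.001], [0.987, 0.161, 0.002], [0.002, 0.002, -1.0]]
force: [0.9, -0.4, -1.4]
width: 0.0223
grasp_force: 50.0
```

Emit:
servo_tool --deltas '[-1,-3.5,-0.13,0,0,0,0,-1,-3.5,-0.13,0,0,0,0,-1,-3.5,-0.13,0,0,0,0,-1,-3.5,-0.13,0,0,0,0,-1,0,0,0,0,0,0,-1,0,0,0,0,0,0,-1,0,0,0,0,0,0]'

```text
t: 24.78
eef_pos: [0.4458, -0.3388, 0.1696]
orientation: [[-0.16, 0.987, 0.001], [0.987, 0.16, 0.003], [0.003, 0.001, -1.0]]
force: [0.7, -0.7, -0.6]
width: 0.0214
grasp_force: 50.0
```

Run:
```python
from h import *
s=r.get_state();print(np.round(s['eef_pos'],4),np.round(s['orientation'],3).tolist(),np.round(s['joints'],2))
S=r.grab_frame('scene');D=r.grab_frame('side')
for t in ('scoop_grip','scoop_head','scoop_tail'):
    a=r.spot_point(S,t);b=r.spot_point(D,t)
    if a and b: print(t,*tri([(S,a[0]['xy']),(D,b[0]['xy'])]))
for n,f in (('S',S),('D',D)):
    for t in ('strip0','strip1'):
        try: print(n,t,[(np.round(x['xy']),round(x['p'],2),onz(f,x['xy'],.01).round(3)) for x in r.recognise(f,t+'_c')])
        except Exception as e: print(e)
```

```text
[ 0.4458 -0.3388  0.1696] [[-0.16, 0.987, 0.001], [0.987, 0.16, 0.003], [0.003, 0.001, -1.0]] [ 0.98  0.46 -0.59  1.77  0.29  1.01  0.45]
scoop_grip [ 0.44401018 -0.33502041  0.18153899] 0.004398310964740022
scoop_head [ 0.4777175  -0.52836641  0.14543697] 0.002145234332545788
S strip0 [(array([359., 183.]), 0.48, array([ 0.861, -0.03 ,  0.01 ]))]
S strip1 []
D strip0 [(array([254., 198.]), 0.47, array([ 0.899, -0.129,  0.01 ]))]
D strip1 [(array([243., 194.]), 0.61, array([ 0.945, -0.125,  0.01 ])), (array([332., 241.]), 0.52, array([ 0.563, -0.094,  0.01 ]))]
```

Emit:
servo_tool --deltas '[-1,-0.2,0,2.5,0,0,0,-1,0,0,3,0,0,0,-1,0,0,3,0,0,0,-1,0,0,2.5,0,0,0,-1,0,0,1.5,0,0,0,-1,0,0,1.2,0,0,0,-1,0,0,0.2,0,0,0,-1,0,0,0,0,0,0]'

```text
t: 26.05
eef_pos: [0.4457, -0.3412, 0.0307]
orientation: [[-0.16, 0.987, -0.0], [0.987, 0.16, 0.002], [0.002, 0.0, -1.0]]
force: [-3.0, 0.6, -3.9]
width: 0.0214
grasp_force: 50.0
```

Emit:
servo_tool --deltas '[-0.7,0,0,0,0,0,0,-0.4,0,0,0,0,0,0,0,0,0,0,0,0,0,0,0,0,0,0,0,0]'

```text
t: 26.38
eef_pos: [0.4473, -0.3418, 0.0322]
orientation: [[-0.16, 0.987, 0.003], [0.987, 0.16, 0.0], [-0.0, 0.003, -1.0]]
force: [0.6, -0.3, -0.1]
width: 0.0362
grasp_force: 0.0
```

Emit:
servo_tool --deltas '[0,0,0,-1.8,0,0,0,0.2,0,0,-3.8,0,0,0,0.2,0,0,-3.8,0,0,0,0.2,0,0,-4,0,0,0,0.2,0,0,-4,0,0,0,0.2,0,0,-4,0,0,0,0.2,0,0,-1.6,0,0,0,0.2,3.48,2.12,0,0,0,0]'

```text
t: 27.05
eef_pos: [0.4606, -0.3127, 0.2661]
orientation: [[-0.149, 0.989, 0.007], [0.989, 0.149, -0.007], [-0.008, 0.006, -1.0]]
force: [0.9, -1.7, -0.6]
width: 0.0551
grasp_force: 0.0
```

Emit:
servo_tool --deltas '[0,3.48,2.12,0,0,0,0,0,3.48,2.12,0,0,0,0,0,3.48,2.12,0,0,0,0,0,3.48,2.12,0,0,0,0,0,3.48,2.12,0,0,0,0,0,3.48,2.12,0,0,0,0,0,3.48,2.12,0,0,0,0,0,0,0,0,0,0,-6.75]'

```text
t: 27.72
eef_pos: [0.5708, -0.0281, 0.2635]
orientation: [[-0.281, 0.96, 0.005], [0.96, 0.281, 0.007], [0.006, 0.007, -1.0]]
force: [-0.8, 1.5, 0.4]
width: 0.0459
grasp_force: 0.0
```

Emit:
servo_tool --deltas '[0,0,0,0,0,0,-6.75,0,0,0,0,0,0,-6.75,0,0,0,0,0,0,-6.75,0,0,0,0,0,0,-6.75,0,0,0,0,0,0,-6.75,0,0,0,0,0,0,-6.75,0,0,0,0,0,0,-6.75,0,0,0,0,0,0,-6.75]'

```text
t: 28.38
eef_pos: [0.569, -0.0396, 0.2625]
orientation: [[-0.941, 0.337, 0.003], [0.337, 0.941, 0.002], [-0.002, 0.002, -1.0]]
force: [0.0, 0.5, 0.5]
width: 0.0457
grasp_force: 0.0
```

Emit:
servo_tool --deltas '[0,0,0,0,0,0,-6.75,0,0,0,0,0,0,-6.75,0,0,0,0,0,0,-6.75,0,0,0,0,0,0,0,0,0,0,0,0,0,0]'

```text
t: 28.8
eef_pos: [0.5689, -0.0397, 0.2621]
orientation: [[-1.0, -0.0, 0.002], [-0.0, 1.0, 0.002], [-0.002, 0.002, -1.0]]
force: [0.0, 0.1, -1.0]
width: 0.0459
grasp_force: 0.0
```

```bash
cat >> h.py <<'E'
def strips(f,z=.02):
    # green top faces -> centre, long-axis angle (deg, world), size
    c=f['color'].astype(int);m=((c[...,1]>c[...,0]*1.4+8)&(c[...,1]>c[...,2]*1.25+5)).astype(np.uint8)
    m=cv2.morphologyEx(m,cv2.MORPH_OPEN,np.ones((3,3),np.uint8))
    out=[]
    for k in cv2.findContours(m,0,2)[0]:
        if cv2.contourArea(k)<150: continue
        P=np.array([onz(f,q.astype(float),z)[:2] for q in k[:,0]])
        (cx,cy),(w,h),a=cv2.minAreaRect((P*1000).astype(np.float32))
        if w<h: a+=90;w,h=h,w
        out.append((round(cx/1000,4),round(cy/1000,4),round((a+90)%180-90,1),round(w),round(h),k[:,0].mean(0).round().tolist()))
    return out
E
python3 - <<'E'
from h import *
f=r.grab_frame('wrist');save(f,'w7')
s=r.get_state();print(np.round(s['eef_pos'],4),np.round(s['orientation'],3).tolist(),np.round(s['joints'],2))
for o in strips(f): print(o)
S=r.grab_frame('scene');D=r.grab_frame('side')
for t in ('scoop_grip','scoop_head','scoop_tail','rest_top'):
    a=r.spot_point(S,t);b=r.spot_point(D,t)
    if a and b: print(t,*tri([(S,a[0]['xy']),(D,b[0]['xy'])]))
E
```

```text
[ 0.5689 -0.0397  0.2621] [[-1.0, 0.001, 0.002], [0.001, 1.0, 0.002], [-0.002, 0.002, -1.0]] [ 0.67  0.51 -1.03  1.6   0.45  1.29  1.14]
(0.5696, 0.0205, -1.6, 59, 22, [373.0, 173.0])
(0.5677, -0.0241, -1.2, 59, 20, [337.0, 168.0])
(0.567, -0.053, -1.1, 59, 20, [314.0, 168.0])
(0.5646, -0.0966, -2.0, 58, 21, [277.0, 167.0])
scoop_grip [ 0.44275279 -0.33334636  0.03579247] 0.0028963432072269557
scoop_head [ 0.48435027 -0.53277974 -0.00827775] 0.0037026983210603987
scoop_tail [ 0.42638431 -0.26493791  0.04162338] 0.0025212127719415325
rest_top [ 0.42335019 -0.25844333  0.04093624] 0.005501480176631643
```

View pics/w7.png

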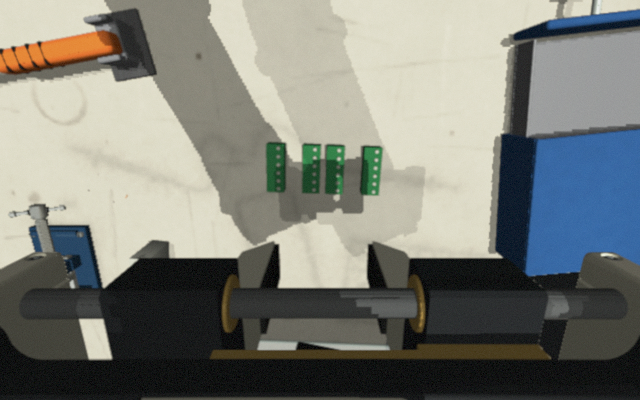

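The four strips lie side by side, long axis along x, at columns 277, 314, 337 and 373 around row 168. Drawer is open at the right, with the unit's front edge meeting the tray near (505,137), and the scoop is back in its rest.

Run:
```python
from h import *
f=r.grab_frame('wrist');S=r.grab_frame('scene');D=r.grab_frame('side')
for n,q,z in (('unit FR',(505,138),.072),('unit front',(638,122),.072),('panel R',(513,38),.069),('panel far',(638,10),.069),('panel inner',(530,42),.069),('unit right edge',(497,255),.072)): print(n,onz(f,q,z).round(3))
for t in ('drawer_handle','drawer_floor'):
    a=r.spot_point(S,t);b=r.spot_point(D,t)
    print(t,[onz(S,x['xy'],.045 if 'h' in t else .009).round(3) for x in a[:1]],[onz(D,x['xy'],.045 if 'h' in t else .009).round(3) for x in b[:1]])
    if a and b: print(*tri([(S,a[0]['xy']),(D,b[0]['xy'])]))
```

```text
unit FR [0.524 0.15  0.072]
unit front [0.508 0.282 0.072]
panel R [0.43  0.143 0.069]
panel far [0.406 0.256 0.069]
panel inner [0.433 0.16  0.069]
unit right edge [0.657 0.162 0.072]
drawer_handle [array([0.368, 0.273, 0.045])] [array([0.366, 0.274, 0.045])]
[0.36683584 0.27387267 0.04383626] 0.0009569283357500919
drawer_floor [array([0.483, 0.274, 0.009])] [array([0.479, 0.291, 0.009])]
[ 0.48513804  0.28617353 -0.00289927] 0.0009060189576821526
```

Emit:
servo_tool --deltas '[1,0,0,0,0,0,7.05,1,0,0,0,0,0,7.05,1,0,0,0,0,0,7.05,1,0,0,0,0,0,7.05,1,0,0,0,0,0,7.05,1,0,0,0,0,0,7.05,1,0,0,0,0,0,7.05,1,0,0,0,0,0,7.05]'

```text
t: 30.37
eef_pos: [0.5687, -0.0397, 0.2617]
orientation: [[-0.551, 0.834, 0.001], [0.834, 0.551, 0.002], [0.001, 0.002, -1.0]]
force: [-0.7, -0.1, -1.4]
width: 0.0907
grasp_force: 0.0
```

Emit:
servo_tool --deltas '[1,0,0,0,0,0,7.05,1,0,0,0,0,0,7.05,1,0,0,0,0,0,7.05,1,0,0,0,0,0,7.05,1,0,0,0,0,0,7.05,1,2,0,3,0,0,0,1,2,0,3,0,0,0,1,2,0,3,0,0,0]'

```text
t: 31.03
eef_pos: [0.5707, 0.0208, 0.1713]
orientation: [[0.026, 1.0, 0.003], [1.0, -0.026, 0.002], [0.002, 0.003, -1.0]]
force: [1.6, -0.7, 0.7]
width: 0.092
grasp_force: 0.0
```

Emit:
servo_tool --deltas '[1,0,0,4,0,0,0,1,0,0,4,0,0,0,1,0,0,4,0,0,0,1,0,0,0,0,0,0,1,0,0,0,0,0,0]'

```text
t: 31.45
eef_pos: [0.5691, 0.0206, 0.0508]
orientation: [[0.024, 1.0, -0.003], [1.0, -0.024, 0.002], [0.002, -0.003, -1.0]]
force: [0.3, 0.1, 1.1]
width: 0.0919
grasp_force: 0.0
```

Run:
```python
from h import *
s=r.get_state();print(np.round(s['eef_pos'],4),np.round(s['orientation'],3).tolist(),np.round(s['joints'],2))
for n in ('wrist','scene'):
    for o in strips(r.grab_frame(n)): print(n,o)
```

```text
[0.5691 0.0206 0.0508] [[0.024, 1.0, -0.003], [1.0, -0.024, 0.002], [0.002, -0.003, -1.0]] [ 0.27  0.62 -0.56  1.85  0.45  0.8  -0.56]
wrist (0.5677, -0.0498, -1.3, 59, 26, [338.0, 334.0])
wrist (0.5691, -0.0082, -1.4, 56, 9, [321.0, 279.0])
wrist (0.5704, 0.0243, -1.4, 59, 26, [334.0, 228.0])
```

Emit:
servo_tool --deltas '[1,0,0,2.5,0,0,0,1,0,0,1.9,0,0,0,1,0,0,0,0,0,0,-1,0,0,0,0,0,0,-1,0,0,0,0,0,0,-1,0,0,0,0,0,0,-1,0,0,0,0,0,0,-1,0,0,0,0,0,0]' --squeeze 25

```text
t: 32.22
eef_pos: [0.5712, 0.0207, 0.0089]
orientation: [[0.025, 1.0, 0.003], [1.0, -0.025, 0.002], [0.002, 0.003, -1.0]]
force: [0.7, 0.4, -0.6]
width: 0.063
grasp_force: 0.0
```

Emit:
servo_tool --deltas '[-1,0,0,-2,0,0,0,-1,0,0,-3.5,0,0,0,-1,0,0,-3.5,0,0,0,-1,0,0,-3.5,0,0,0]'

```text
t: 32.55
eef_pos: [0.5699, 0.0206, 0.1344]
orientation: [[0.025, 1.0, 0.0], [1.0, -0.025, 0.002], [0.002, 0.0, -1.0]]
force: [1.4, -0.1, -1.5]
width: 0.0594
grasp_force: 25.0
```

Emit:
servo_tool --deltas '[-1,3.16,-1.82,0,0,0,0,-1,3.16,-1.82,0,0,0,0,-1,3.16,-1.82,0,0,0,0,-1,3.16,-1.82,0,0,0,0,-1,3.16,-1.82,0,0,0,0,-1,3.16,-1.82,0,0,0,0,-1,3.16,-1.82,0,0,0,0,-1,3.16,-1.82,0,0,0,0]'

```text
t: 33.22
eef_pos: [0.4302, 0.2781, 0.1336]
orientation: [[0.025, 1.0, 0.002], [1.0, -0.025, 0.002], [0.002, 0.002, -1.0]]
force: [0.5, -0.3, 0.2]
width: 0.0599
grasp_force: 25.0
```

Emit:
servo_tool --deltas '[-1,0,0,0,0,0,-6.9,-1,0,0,0,0,0,-6.9,-1,0,0,0,0,0,-6.9,-1,0,0,0,0,0,-6.9,-1,0,0,0,0,0,-6.9,-1,0,0,0,0,0,-6.9,-1,0,0,0,0,0,-6.9,-1,0,0,0,0,0,-6.9]'

```text
t: 33.88
eef_pos: [0.4312, 0.2767, 0.1335]
orientation: [[-0.81, 0.586, 0.002], [0.586, 0.81, 0.002], [-0.0, 0.002, -1.0]]
force: [0.0, 0.2, -0.9]
width: 0.0599
grasp_force: 25.0
```

Emit:
servo_tool --deltas '[-1,0,0,0,0,0,-6.9,-1,0,0,0,0,0,-6.9,-1,0,0,0,0,0,-6.9,-1,0,0,0,0,0,-6.9,-1,0,0,0,0,0,-6.9,-1,0,0,0,0,0,-6.9,-1,0,0,0,0,0,0]'

```text
t: 34.47
eef_pos: [0.4313, 0.2765, 0.1331]
orientation: [[-0.995, -0.095, 0.001], [-0.095, 0.995, 0.002], [-0.001, 0.002, -1.0]]
force: [-0.5, -0.1, -0.2]
width: 0.0594
grasp_force: 25.0
```

Run:
```python
from h import *
s=r.get_state();print(np.round(s['eef_pos'],4),np.round(s['orientation'],3).tolist(),np.round(s['joints'],2))
f=r.grab_frame('wrist');save(f,'w8');D=r.grab_frame('side')
for n,g in (('wrist',f),('side',D)):
    for o in strips(g): print(n,o)
for t in ('drawer_handle','drawer_floor'):
    for g in (f,D): print(t,[(x['xy'],round(x['p'],2),onz(g,x['xy'],.045 if 'h' in t else .009).round(3)) for x in r.spot_point(g,t)[:2]])
# blue edges along the column through the panel
c=f['color'].astype(int);b=(c[...,2]>c[...,0]*1.6+15)
for u in (200,260,320,380,440):
    col=b[:250,u];e=np.flatnonzero(np.diff(col.astype(int)));print(u,[(int(v),onz(f,(u,float(v)),.069).round(3)[:2].tolist()) for v in e][:6])
```

```text
[0.4313 0.2765 0.1331] [[-0.995, -0.095, 0.001], [-0.095, 0.995, 0.002], [-0.001, 0.002, -1.0]] [ 0.1   0.61 -1.1   1.9   0.63  1.03  0.39]
wrist (0.4876, 0.2829, -84.6, 108, 51, [325.0, 255.0])
side (0.5638, -0.0321, -1.7, 60, 56, [321.0, 250.0])
drawer_handle [([330.5, 126.5], 0.79, array([0.368, 0.277, 0.045]))]
drawer_handle [([322.7, 370.1], 0.67, array([0.365, 0.277, 0.045]))]
drawer_floor []
drawer_floor [([273.0, 358.2], 0.63, array([0.484, 0.298, 0.009]))]
200 [(172, [0.405, 0.191]), (193, [0.42, 0.191])]
260 [(168, [0.399, 0.231]), (192, [0.415, 0.232])]
320 [(173, [0.398, 0.272]), (192, [0.411, 0.274])]
380 [(167, [0.39, 0.313]), (192, [0.408, 0.315])]
440 [(167, [0.386, 0.353]), (192, [0.404, 0.357])]
```

Emit:
servo_tool --deltas '[-1,0,0,3,0,0,0,-1,0,0,3,0,0,0,-1,0,0,3,0,0,0,-1,0,0,1.2,0,0,0,-1,0,0,0.8,0,0,0,-1,0,0,0,0,0,0]'

```text
t: 35.27
eef_pos: [0.4311, 0.277, 0.0227]
orientation: [[-0.996, -0.09, 0.0], [-0.09, 0.996, 0.001], [-0.001, 0.001, -1.0]]
force: [0.3, -0.1, 0.3]
width: 0.0594
grasp_force: 25.0
```

Emit:
servo_tool --deltas '[0.6,0,0,0,0,0,0,0.6,0,0,0,0,0,0,0.6,0,0,0,0,0,0,0.6,0,0,-3,0,0,0,0.6,0,0,-4,0,0,0,0.6,0,0,-4,0,0,0,0.6,0,0,0,0,0,0]'

```text
t: 35.85
eef_pos: [0.4331, 0.2804, 0.1404]
orientation: [[-0.996, -0.091, 0.009], [-0.09, 0.996, 0.008], [-0.009, 0.007, -1.0]]
force: [1.4, 1.4, -0.1]
width: 0.0735
grasp_force: 0.0
```

Run:
```python
from h import *
s=r.get_state();print(np.round(s['eef_pos'],4))
for n in ('wrist','scene','side'):
    for o in strips(r.grab_frame(n),.029 if n=='wrist' else .02): print(n,o)
```

```text
[0.4331 0.2804 0.1404]
wrist (0.4325, 0.2784, -85.0, 59, 19, [317.0, 198.0])
side (0.5637, -0.0321, -1.7, 60, 56, [322.0, 250.0])
```

Emit:
servo_tool --deltas '[1,0,0,0,0,0,6.9,1,0,0,0,0,0,6.9,1,0,0,0,0,0,6.9,1,0,0,0,0,0,6.9,1,0,0,0,0,0,6.9,1,0,0,0,0,0,6.9,1,0,0,0,0,0,6.9,1,0,0,0,0,0,6.9]'

```text
t: 36.67
eef_pos: [0.4306, 0.276, 0.1319]
orientation: [[-0.638, 0.77, -0.001], [0.77, 0.638, 0.0], [0.001, -0.0, -1.0]]
force: [-0.5, 0.2, 0.5]
width: 0.0917
grasp_force: 0.0
```

Emit:
servo_tool --deltas '[1,0,0,0,0,0,6.9,1,0,0,0,0,0,6.9,1,0,0,0,0,0,6.9,1,0,0,0,0,0,6.9,1,0,0,0,0,0,6.9,1,0,0,0,0,0,6.9,1,-3.3,1.6,0,0,0,0,1,-3.3,1.6,0,0,0,0]'

```text
t: 37.33
eef_pos: [0.4602, 0.2114, 0.1323]
orientation: [[0.02, 1.0, -0.0], [1.0, -0.02, 0.002], [0.002, -0.0, -1.0]]
force: [0.7, -0.5, -0.4]
width: 0.0917
grasp_force: 0.0
```

Emit:
servo_tool --deltas '[1,-3.3,1.6,0,0,0,0,1,-3.3,1.6,0,0,0,0,1,-3.3,1.6,0,0,0,0,1,-3.3,1.6,0,0,0,0,1,-3.3,1.6,0,0,0,0,1,-3.3,1.6,0,0,0,0,1,-3.3,1.6,0,0,0,0,1,0,0,0,0,0,0]'

```text
t: 38.0
eef_pos: [0.5692, -0.0332, 0.1307]
orientation: [[0.035, 0.999, -0.001], [0.999, -0.035, -0.003], [-0.003, -0.001, -1.0]]
force: [0.1, -0.9, -0.1]
width: 0.0918
grasp_force: 0.0
```

```bash
cat > look.py <<'E'
from h import *
s=r.get_state();print(np.round(s['eef_pos'],4),np.round(s['orientation'],3).tolist()[:2],np.round(s['joints'],2))
for n in ('wrist','side'):
    for o in strips(r.grab_frame(n)): print(n,o)
E
python3 look.py
```

```text
[ 0.5692 -0.0332  0.1307] [[0.035, 0.999, -0.001], [0.999, -0.035, -0.003]] [ 0.39  0.52 -0.6   1.79  0.36  0.95 -0.4 ]
wrist (0.5665, -0.0929, -2.0, 58, 28, [321.0, 259.0])
wrist (0.5678, -0.0502, -2.0, 59, 25, [327.0, 218.0])
wrist (0.5686, -0.0226, -2.1, 59, 23, [324.0, 190.0])
side (0.5633, -0.0316, -3.0, 61, 56, [320.0, 251.0])
```

Emit:
servo_tool --deltas '[1,0,0,3,0,0,0,1,0,0,3,0,0,0,1,0,0,1.5,0,0,0,1,0,0,0,0,0,0,1,0,0,0,0,0,0]'

```text
t: 38.52
eef_pos: [0.5665, -0.022, 0.0571]
orientation: [[0.023, 1.0, -0.002], [1.0, -0.023, 0.002], [0.002, -0.002, -1.0]]
force: [-0.0, 0.9, 1.0]
width: 0.0921
grasp_force: 0.0
```

Emit:
servo_tool --deltas '[1,-0.1,0,3,0,0,0,1,0,0,2,0,0,0,1,0,0,0,0,0,0,-1,0,0,0,0,0,0,-1,0,0,0,0,0,0,-1,0,0,0,0,0,0,-1,0,0,0,0,0,0,-1,0,0,0,0,0,0]'

```text
t: 39.18
eef_pos: [0.5685, -0.0245, 0.0088]
orientation: [[0.025, 1.0, 0.003], [1.0, -0.025, 0.002], [0.002, 0.003, -1.0]]
force: [1.0, -0.5, 0.2]
width: 0.0629
grasp_force: 0.0
```

Emit:
servo_tool --deltas '[-1,0,0,0,0,0,0,-1,0,0,-2,0,0,0,-1,0,0,-3.5,0,0,0,-1,0,0,-3.5,0,0,0,-1,0,0,-3.5,0,0,0]'

```text
t: 39.6
eef_pos: [0.5671, -0.0246, 0.1341]
orientation: [[0.025, 1.0, 0.0], [1.0, -0.025, 0.002], [0.002, 0.0, -1.0]]
force: [0.7, -1.1, -0.0]
width: 0.0598
grasp_force: 25.0
```

Emit:
servo_tool --deltas '[-1,3.34,-1.3,0,0,0,0,-1,3.34,-1.3,0,0,0,0,-1,3.34,-1.3,0,0,0,0,-1,3.34,-1.3,0,0,0,0,-1,3.34,-1.3,0,0,0,0,-1,3.34,-1.3,0,0,0,0,-1,3.34,-1.3,0,0,0,0,-1,3.34,-1.3,0,0,0,0]'

```text
t: 40.27
eef_pos: [0.4696, 0.2464, 0.1334]
orientation: [[0.025, 1.0, 0.001], [1.0, -0.025, 0.002], [0.002, 0.001, -1.0]]
force: [0.4, 0.6, -0.4]
width: 0.06
grasp_force: 25.0
```

Emit:
servo_tool --deltas '[-1,3.34,-1.3,0,0,0,0,-1,0,0,0,0,0,-6.9,-1,0,0,0,0,0,-6.9,-1,0,0,0,0,0,-6.9,-1,0,0,0,0,0,-6.9,-1,0,0,0,0,0,-6.9,-1,0,0,0,0,0,-6.9,-1,0,0,0,0,0,-6.9]'

```text
t: 40.93
eef_pos: [0.4582, 0.2786, 0.1333]
orientation: [[-0.734, 0.679, 0.001], [0.679, 0.734, 0.002], [0.0, 0.002, -1.0]]
force: [0.1, -0.2, -0.0]
width: 0.0597
grasp_force: 25.0
```

Emit:
servo_tool --deltas '[-1,0,0,0,0,0,-6.9,-1,0,0,0,0,0,-6.9,-1,0,0,0,0,0,-6.9,-1,0,0,0,0,0,-6.9,-1,0,0,0,0,0,-6.9,-1,0,0,0,0,0,-6.9,-1,0,0,0,0,0,-6.9,-1,0,0,0,0,0,0]'

```text
t: 41.6
eef_pos: [0.4583, 0.2784, 0.133]
orientation: [[-0.995, -0.095, 0.001], [-0.095, 0.995, 0.002], [-0.001, 0.002, -1.0]]
force: [-0.1, 0.9, -0.2]
width: 0.0598
grasp_force: 25.0
```

```bash
python3 look.py
```

```text
[0.4583 0.2784 0.133 ] [[-0.995, -0.095, 0.001], [-0.095, 0.995, 0.002]] [ 0.09  0.64 -1.08  1.85  0.64  1.06  0.42]
wrist (0.518, 0.2852, -84.6, 111, 50, [339.0, 260.0])
wrist (0.4323, 0.2784, -84.6, 61, 24, [337.0, 167.0])
```

Emit:
servo_tool --deltas '[-1,0,0,3,0,0,0,-1,0,0,3,0,0,0,-1,0,0,3,0,0,0,-1,0,0,1.2,0,0,0,-1,0,0,0.8,0,0,0,-1,0,0,0,0,0,0]'

```text
t: 42.2
eef_pos: [0.4579, 0.2788, 0.0225]
orientation: [[-0.996, -0.089, -0.0], [-0.089, 0.996, 0.001], [-0.0, 0.001, -1.0]]
force: [-0.2, 0.0, 0.2]
width: 0.0598
grasp_force: 25.0
```

Emit:
servo_tool --deltas '[0.6,0,0,0,0,0,0,0.6,0,0,0,0,0,0,0.6,0,0,0,0,0,0,0.6,0,0,-3,0,0,0,0.6,0,0,-4,0,0,0,0.6,0,0,-4,0,0,0,0.6,0,0,0,0,0,0]'

```text
t: 42.78
eef_pos: [0.4603, 0.2824, 0.141]
orientation: [[-0.996, -0.09, 0.009], [-0.09, 0.996, 0.008], [-0.01, 0.007, -1.0]]
force: [0.1, 1.4, 0.1]
width: 0.0736
grasp_force: 0.0
```

```bash
python3 look.py
```

```text
[0.4603 0.2824 0.141 ] [[-0.996, -0.09, 0.009], [-0.09, 0.996, 0.008]] [ 0.09  0.63 -1.08  1.84  0.64  1.06  0.42]
wrist (0.4595, 0.2804, -85.0, 61, 25, [318.0, 192.0])
wrist (0.4322, 0.2783, -84.9, 62, 24, [324.0, 167.0])
side (0.4516, 0.2792, -83.2, 65, 42, [290.0, 356.0])
```

Emit:
servo_tool --deltas '[1,0,0,0,0,0,6.9,1,0,0,0,0,0,6.9,1,0,0,0,0,0,6.9,1,0,0,0,0,0,6.9,1,0,0,0,0,0,6.9,1,0,0,0,0,0,6.9,1,0,0,0,0,0,6.9,1,0,0,0,0,0,6.9]'

```text
t: 43.55
eef_pos: [0.4578, 0.2781, 0.1324]
orientation: [[-0.638, 0.77, 0.0], [0.77, 0.638, 0.001], [0.001, 0.001, -1.0]]
force: [-0.3, -0.2, 0.8]
width: 0.0916
grasp_force: 0.0
```

Emit:
servo_tool --deltas '[1,0,0,0,0,0,6.9,1,0,0,0,0,0,6.9,1,0,0,0,0,0,6.9,1,0,0,0,0,0,6.9,1,0,0,0,0,0,6.9,1,0,0,0,0,0,6.9,1,0,0,0,0,0,0]'

```text
t: 44.13
eef_pos: [0.4578, 0.2783, 0.1326]
orientation: [[0.031, 1.0, 0.0], [1.0, -0.031, 0.001], [0.001, 0.0, -1.0]]
force: [0.9, 0.4, 0.2]
width: 0.0919
grasp_force: 0.0
```

Emit:
servo_tool --deltas '[1,-3.6,1.32,0,0,0,0,1,-3.6,1.32,0,0,0,0,1,-3.6,1.32,0,0,0,0,1,-3.6,1.32,0,0,0,0,1,-3.6,1.32,0,0,0,0,1,-3.6,1.32,0,0,0,0,1,-3.6,1.32,0,0,0,0,1,-3.6,1.32,0,0,0,0]'

```text
t: 44.8
eef_pos: [0.5564, -0.0141, 0.1323]
orientation: [[0.021, 1.0, 0.0], [1.0, -0.021, 0.001], [0.001, 0.0, -1.0]]
force: [1.0, 0.5, 0.0]
width: 0.0918
grasp_force: 0.0
```

Emit:
servo_tool --deltas '[1,-3.6,1.32,0,0,0,0,1,0,0,0,0,0,0,1,0,0,0,0,0,0,1,0,0,0,0,0,0,1,0,0,0,0,0,0]'

```text
t: 45.22
eef_pos: [0.5684, -0.0466, 0.1325]
orientation: [[0.021, 1.0, 0.001], [1.0, -0.021, 0.002], [0.002, 0.0, -1.0]]
force: [-0.3, 0.2, -0.0]
width: 0.0919
grasp_force: 0.0
```

```bash
python3 look.py
```

```text
[ 0.5684 -0.0466  0.1325] [[0.021, 1.0, 0.001], [1.0, -0.021, 0.002]] [ 0.42  0.52 -0.61  1.78  0.35  0.95 -0.36]
wrist (0.5662, -0.0936, -1.3, 58, 27, [324.0, 245.0])
wrist (0.5677, -0.051, -1.3, 58, 24, [322.0, 205.0])
side (0.4508, 0.2796, -83.8, 62, 41, [289.0, 356.0])
```

Emit:
servo_tool --deltas '[1,-0.5,0,3,0,0,0,1,0,0,3.2,0,0,0,1,0,0,3.2,0,0,0,1,0,0,2,0,0,0,1,0,0,1.2,0,0,0,1,0,0,0,0,0,0,-1,0,0,0,0,0,0,-1,0,0,0,0,0,0]'

```text
t: 45.98
eef_pos: [0.57, -0.0524, 0.0081]
orientation: [[0.024, 1.0, 0.003], [1.0, -0.024, 0.002], [0.002, 0.003, -1.0]]
force: [0.3, -0.5, 0.8]
width: 0.0827
grasp_force: 0.0
```

Emit:
servo_tool --deltas '[-1,0,0,0,0,0,0,-1,0,0,0,0,0,0,-1,0,0,0,0,0,0,-1,0,0,0,0,0,0,-1,0,0,-2,0,0,0,-1,0,0,-3.5,0,0,0,-1,0,0,-3.5,0,0,0,-1,0,0,-3.5,0,0,0]'

```text
t: 46.65
eef_pos: [0.5682, -0.053, 0.1331]
orientation: [[0.025, 1.0, 0.0], [1.0, -0.025, 0.002], [0.002, 0.0, -1.0]]
force: [0.3, -0.8, -0.3]
width: 0.0596
grasp_force: 25.0
```

Emit:
servo_tool --deltas '[-1,3.69,-1.02,0,0,0,0,-1,3.69,-1.02,0,0,0,0,-1,3.69,-1.02,0,0,0,0,-1,3.69,-1.02,0,0,0,0,-1,3.69,-1.02,0,0,0,0,-1,3.69,-1.02,0,0,0,0,-1,3.69,-1.02,0,0,0,0,-1,3.69,-1.02,0,0,0,0]'

```text
t: 47.32
eef_pos: [0.4939, 0.2455, 0.1324]
orientation: [[0.025, 1.0, 0.002], [1.0, -0.025, 0.002], [0.002, 0.002, -1.0]]
force: [1.1, -0.7, -0.4]
width: 0.0599
grasp_force: 25.0
```

Emit:
servo_tool --deltas '[-1,3.69,-1.02,0,0,0,0,-1,0,0,0,0,0,-6.9,-1,0,0,0,0,0,-6.9,-1,0,0,0,0,0,-6.9,-1,0,0,0,0,0,-6.9,-1,0,0,0,0,0,-6.9,-1,0,0,0,0,0,-6.9,-1,0,0,0,0,0,-6.9]'

```text
t: 47.98
eef_pos: [0.4853, 0.281, 0.1323]
orientation: [[-0.734, 0.679, 0.001], [0.679, 0.734, 0.002], [0.0, 0.002, -1.0]]
force: [0.0, 0.3, 0.3]
width: 0.0597
grasp_force: 25.0
```

Emit:
servo_tool --deltas '[-1,0,0,0,0,0,-6.9,-1,0,0,0,0,0,-6.9,-1,0,0,0,0,0,-6.9,-1,0,0,0,0,0,-6.9,-1,0,0,0,0,0,-6.9,-1,0,0,0,0,0,-6.9,-1,0,0,0,0,0,-6.9,-1,0,0,0,0,0,0]'

```text
t: 48.65
eef_pos: [0.4854, 0.2807, 0.132]
orientation: [[-0.995, -0.095, 0.001], [-0.095, 0.995, 0.002], [-0.001, 0.002, -1.0]]
force: [-0.2, -0.4, -0.5]
width: 0.0596
grasp_force: 25.0
```

```bash
python3 look.py
```

```text
[0.4854 0.2807 0.132 ] [[-0.995, -0.095, 0.001], [-0.095, 0.995, 0.002]] [ 0.08  0.67 -1.06  1.79  0.65  1.08  0.46]
wrist (0.5451, 0.2874, -84.6, 112, 49, [324.0, 261.0])
wrist (0.4598, 0.2804, -85.6, 61, 24, [323.0, 167.0])
wrist (0.4321, 0.2783, -84.6, 61, 21, [325.0, 136.0])
side (0.4512, 0.279, -83.8, 64, 42, [290.0, 356.0])
```

Emit:
servo_tool --deltas '[-1,0,0,3,0,0,0,-1,0,0,3,0,0,0,-1,0,0,3,0,0,0,-1,0,0,1.2,0,0,0,-1,0,0,0.8,0,0,0,-1,0,0,0,0,0,0]'

```text
t: 49.25
eef_pos: [0.485, 0.2812, 0.0215]
orientation: [[-0.996, -0.089, -0.0], [-0.089, 0.996, 0.001], [0.0, 0.001, -1.0]]
force: [1.1, -0.4, 0.4]
width: 0.0597
grasp_force: 25.0
```

Emit:
servo_tool --deltas '[0.6,0,0,0,0,0,0,0.6,0,0,0,0,0,0,0.6,0,0,0,0,0,0,0.6,0,0,-3,0,0,0,0.6,0,0,-4,0,0,0,0.6,0,0,-4,0,0,0,0.6,0,0,0,0,0,0]'

```text
t: 49.83
eef_pos: [0.4875, 0.2849, 0.1403]
orientation: [[-0.996, -0.09, 0.01], [-0.09, 0.996, 0.008], [-0.01, 0.008, -1.0]]
force: [1.1, 1.3, -1.0]
width: 0.0734
grasp_force: 0.0
```

```bash
python3 look.py
```

```text
[0.4875 0.2849 0.1403] [[-0.996, -0.09, 0.01], [-0.09, 0.996, 0.008]] [ 0.08  0.66 -1.06  1.78  0.65  1.09  0.46]
wrist (0.487, 0.2828, -85.0, 61, 26, [321.0, 192.0])
wrist (0.4597, 0.2805, -85.0, 61, 23, [321.0, 162.0])
wrist (0.4319, 0.2783, -84.9, 61, 21, [301.0, 129.0])
side (0.4653, 0.2805, 6.2, 71, 64, [285.0, 354.0])
```

Emit:
servo_tool --deltas '[1,0,0,0,0,0,6.9,1,0,0,0,0,0,6.9,1,0,0,0,0,0,6.9,1,0,0,0,0,0,6.9,1,0,0,0,0,0,6.9,1,0,0,0,0,0,6.9,1,0,0,0,0,0,6.9,1,0,0,0,0,0,6.9]'

```text
t: 50.6
eef_pos: [0.4849, 0.2805, 0.1314]
orientation: [[-0.637, 0.77, 0.0], [0.77, 0.637, 0.001], [0.001, 0.001, -1.0]]
force: [0.0, -0.2, 0.2]
width: 0.0913
grasp_force: 0.0
```

Emit:
servo_tool --deltas '[1,0,0,0,0,0,6.9,1,0,0,0,0,0,6.9,1,0,0,0,0,0,6.9,1,0,0,0,0,0,6.9,1,0,0,0,0,0,6.9,1,0,0,0,0,0,6.9,1,0,0,0,0,0,0]'

```text
t: 51.18
eef_pos: [0.4849, 0.2807, 0.1316]
orientation: [[0.031, 1.0, 0.001], [1.0, -0.031, 0.001], [0.001, 0.0, -1.0]]
force: [-0.4, 0.7, 0.5]
width: 0.0921
grasp_force: 0.0
```

Emit:
servo_tool --deltas '[1,-3.74,0.93,0,0,0,0,1,-3.74,0.93,0,0,0,0,1,-3.74,0.93,0,0,0,0,1,-3.74,0.93,0,0,0,0,1,-3.74,0.93,0,0,0,0,1,-3.74,0.93,0,0,0,0,1,-3.74,0.93,0,0,0,0,1,-3.74,0.93,0,0,0,0]'

```text
t: 51.85
eef_pos: [0.5518, -0.0221, 0.1313]
orientation: [[0.021, 1.0, 0.0], [1.0, -0.021, 0.001], [0.001, 0.0, -1.0]]
force: [0.6, -1.0, -0.7]
width: 0.0917
grasp_force: 0.0
```

Emit:
servo_tool --deltas '[1,-3.74,0.93,0,0,0,0,1,-3.74,0.93,0,0,0,0,1,0,0,0,0,0,0,1,0,0,0,0,0,0,1,0,0,0,0,0,0,1,0,0,0,0,0,0]'

```text
t: 52.35
eef_pos: [0.5685, -0.0935, 0.1314]
orientation: [[0.021, 1.0, 0.001], [1.0, -0.021, 0.003], [0.003, 0.001, -1.0]]
force: [-0.4, 0.8, -0.5]
width: 0.0916
grasp_force: 0.0
```

```bash
python3 look.py
```

```text
[ 0.5685 -0.0935  0.1314] [[0.021, 1.0, 0.001], [1.0, -0.021, 0.003]] [ 0.49  0.53 -0.6   1.77  0.35  0.95 -0.27]
wrist (0.5665, -0.0949, -2.4, 58, 25, [319.0, 200.0])
side (0.4643, 0.2806, 5.8, 69, 62, [284.0, 355.0])
```

Emit:
servo_tool --deltas '[1,-0.25,-0.2,3,0,0,0,1,0,0,3.2,0,0,0,1,0,0,3.2,0,0,0,1,0,0,2,0,0,0,1,0,0,1.1,0,0,0,1,0,0,0,0,0,0,-1,0,0,0,0,0,0,-1,0,0,0,0,0,0]'

```text
t: 53.12
eef_pos: [0.5682, -0.0968, 0.0081]
orientation: [[0.024, 1.0, 0.003], [1.0, -0.024, 0.002], [0.002, 0.003, -1.0]]
force: [0.1, -0.2, -0.0]
width: 0.0827
grasp_force: 0.0
```

Emit:
servo_tool --deltas '[-1,0,0,0,0,0,0,-1,0,0,0,0,0,0,-1,0,0,0,0,0,0,-1,0,0,0,0,0,0,-1,0,0,-2,0,0,0,-1,0,0,-3.5,0,0,0,-1,0,0,-3.5,0,0,0,-1,0,0,-3.5,0,0,0]'

```text
t: 53.78
eef_pos: [0.5663, -0.0973, 0.133]
orientation: [[0.025, 1.0, 0.0], [1.0, -0.025, 0.002], [0.002, 0.0, -1.0]]
force: [0.8, -1.0, -0.0]
width: 0.0596
grasp_force: 25.0
```

Emit:
servo_tool --deltas '[-1,3.77,-1.03,0,0,0,0,-1,3.77,-1.03,0,0,0,0,-1,3.77,-1.03,0,0,0,0,-1,3.77,-1.03,0,0,0,0,-1,3.77,-1.03,0,0,0,0,-1,3.77,-1.03,0,0,0,0,-1,3.77,-1.03,0,0,0,0,-1,3.77,-1.03,0,0,0,0]'

```text
t: 54.45
eef_pos: [0.4913, 0.2076, 0.1324]
orientation: [[0.025, 1.0, 0.002], [1.0, -0.025, 0.002], [0.002, 0.002, -1.0]]
force: [-0.1, 0.0, -0.0]
width: 0.0596
grasp_force: 25.0
```

Emit:
servo_tool --deltas '[-1,3.77,-1.03,0,0,0,0,-1,3.77,-1.03,0,0,0,0,-1,0,0,0,0,0,-6.9,-1,0,0,0,0,0,-6.9,-1,0,0,0,0,0,-6.9,-1,0,0,0,0,0,-6.9,-1,0,0,0,0,0,-6.9,-1,0,0,0,0,0,-6.9]'

```text
t: 55.12
eef_pos: [0.4733, 0.2819, 0.1323]
orientation: [[-0.647, 0.763, 0.001], [0.763, 0.647, 0.002], [0.0, 0.002, -1.0]]
force: [-0.0, -0.1, -1.2]
width: 0.0597
grasp_force: 25.0
```

Emit:
servo_tool --deltas '[-1,0,0,0,0,0,-6.9,-1,0,0,0,0,0,-6.9,-1,0,0,0,0,0,-6.9,-1,0,0,0,0,0,-6.9,-1,0,0,0,0,0,-6.9,-1,0,0,0,0,0,-6.9,-1,0,0,0,0,0,-6.9,-1,0,0,0,0,0,-6.5]'

```text
t: 55.78
eef_pos: [0.4734, 0.2817, 0.1323]
orientation: [[-0.996, -0.089, 0.001], [-0.089, 0.996, 0.002], [-0.002, 0.001, -1.0]]
force: [-0.4, -0.4, -0.7]
width: 0.0593
grasp_force: 25.0
```

Emit:
servo_tool --deltas '[-1,0,0,0,0,0,0,-1,0,0,0,0,0,0]'

```text
t: 55.95
eef_pos: [0.4733, 0.2818, 0.1321]
orientation: [[-0.997, -0.079, 0.001], [-0.079, 0.997, 0.002], [-0.001, 0.002, -1.0]]
force: [0.3, -0.0, -0.4]
width: 0.0596
grasp_force: 25.0
```

```bash
python3 look.py
```

```text
[0.4733 0.2818 0.1321] [[-0.997, -0.079, 0.001], [-0.079, 0.997, 0.002]] [ 0.08  0.65 -1.06  1.81  0.65  1.07  0.42]
wrist (0.5321, 0.2876, -85.6, 111, 49, [315.0, 251.0])
wrist (0.4739, 0.2817, -84.9, 61, 53, [329.0, 201.0])
wrist (0.4322, 0.2783, -84.6, 61, 23, [320.0, 148.0])
side (0.4645, 0.2812, 5.8, 70, 63, [285.0, 355.0])
```

Emit:
servo_tool --deltas '[-1,0,0,3,0,0,0,-1,0,0,3,0,0,0,-1,0,0,2,0,0,0,-1,0,0,0.8,0,0,0,-1,0,0,0.4,0,0,0,-1,0,0,0,0,0,0]'

```text
t: 56.55
eef_pos: [0.4734, 0.2823, 0.0402]
orientation: [[-0.997, -0.082, 0.001], [-0.082, 0.997, 0.002], [-0.001, 0.002, -1.0]]
force: [0.9, -0.5, 0.2]
width: 0.0596
grasp_force: 25.0
```

Emit:
servo_tool --deltas '[0.5,0,0,0,0,0,0,0.5,0,0,0,0,0,0,0.5,0,0,0,0,0,0,0.5,0,0,-3,0,0,0,0.5,0,0,-4,0,0,0,0.5,0,0,-4,0,0,0,0.5,0,0,-4,0,0,0,0.5,0,0,0,0,0,0]'

```text
t: 57.22
eef_pos: [0.4751, 0.2855, 0.1984]
orientation: [[-0.996, -0.084, 0.01], [-0.083, 0.996, 0.008], [-0.01, 0.008, -1.0]]
force: [-0.1, 2.3, -0.3]
width: 0.069
grasp_force: 0.0
```

```bash
python3 look.py
python3 - <<'E'
from h import *
f=r.grab_frame('wrist');print(strips(f,.049));S=r.grab_frame('scene');D=r.grab_frame('side')
for t in ('scoop_grip','scoop_head','scoop_tail','rest_top','drawer_handle','relay_foot','temp_unit_foot','wire_reel_foot'):
    a=r.spot_point(S,t);b=r.spot_point(D,t)
    if a and b: print(t,*tri([(S,a[0]['xy']),(D,b[0]['xy'])]))
E
```

```text
[0.4751 0.2855 0.1984] [[-0.996, -0.084, 0.01], [-0.083, 0.996, 0.008]] [ 0.12  0.59 -1.12  1.74  0.57  1.18  0.49]
wrist (0.4738, 0.2836, -85.3, 64, 51, [322.0, 179.0])
wrist (0.4316, 0.2782, -85.3, 61, 22, [315.0, 135.0])
side (0.4655, 0.2773, -83.2, 71, 70, [286.0, 353.0])
[(0.467, 0.2832, -85.4, 59, 47, [323.0, 181.0]), (0.429, 0.2781, -85.3, 55, 20, [315.0, 139.0])]
scoop_grip [ 0.442415   -0.33919031  0.04223406] 0.0019756292861344412
scoop_head [ 0.48386134 -0.52255259 -0.01124236] 0.006578954232463989
scoop_tail [ 0.42806665 -0.27837363  0.04038584] 0.0023412437852119786
rest_top [ 0.4266017  -0.26445861  0.03956345] 0.007107666106882176
drawer_handle [0.36654879 0.27901048 0.04946252] 0.004613477542872786
relay_foot [ 0.70535114 -0.26816966  0.00131135] 0.00035819633894385483
```

Emit:
servo_tool --deltas '[-1,0,0,0,0,0,6.9,-1,0,0,0,0,0,6.9,-1,0,0,0,0,0,6.9,-1,0,0,0,0,0,6.9,-1,0,0,0,0,0,6.9,-1,0,0,0,0,0,6.9,-1,0,0,0,0,0,6.9,-1,0,0,0,0,0,6.9]' --squeeze 10

```text
t: 58.93
eef_pos: [0.4732, 0.2819, 0.1903]
orientation: [[-0.632, 0.775, 0.001], [0.775, 0.632, 0.002], [0.001, 0.002, -1.0]]
force: [-0.5, 0.1, 0.3]
width: 0.0201
grasp_force: 0.0
```

Emit:
servo_tool --deltas '[-1,0,0,0,0,0,6.9,-1,0,0,0,0,0,6.9,-1,0,0,0,0,0,6.9,-1,0,0,0,0,0,6.9,-1,0,0,0,0,0,6.9,-1,0,-3,0,0,0,0,-1,0,-3,0,0,0,0,-1,0,-3,0,0,0,0]'

```text
t: 59.6
eef_pos: [0.3824, 0.2739, 0.1899]
orientation: [[-0.088, 0.996, 0.001], [0.996, 0.088, 0.002], [0.002, 0.001, -1.0]]
force: [-0.7, 0.6, 0.5]
width: 0.0004
grasp_force: 0.0
```

Emit:
servo_tool --deltas '[-1,0,-3,0,0,0,0,-1,0,-3,0,0,0,0,-1,0,0,0,0,0,0,-1,0,0,0,0,0,0]'

```text
t: 59.93
eef_pos: [0.3228, 0.2685, 0.1904]
orientation: [[-0.09, 0.996, 0.002], [0.996, 0.09, 0.001], [0.001, 0.003, -1.0]]
force: [0.6, 0.9, -0.3]
width: 0.0002
grasp_force: 0.0
```

```bash
python3 look.py
python3 - <<'E'
from h import *
f=r.grab_frame('wrist');print([(x['p'],onz(f,x['xy'],.045)) for x in r.spot_point(f,'drawer_handle')[:1]],r.get_state()['width'])
E
```

```text
[0.3228 0.2685 0.1904] [[-0.09, 0.996, 0.002], [0.996, 0.09, 0.001]] [-0.11  0.24 -0.83  2.04  0.22  0.94 -0.96]
wrist (0.465, 0.2776, 4.7, 74, 67, [458.0, 192.0])
side (0.4642, 0.2773, 4.6, 69, 69, [284.0, 354.0])
[(0.76, array([0.36805229, 0.27569518, 0.045     ]))] 0.0008472572019582442
```

Emit:
servo_tool --deltas '[-1,0.4,0,3.5,0,0,0,-1,0,0,3.5,0,0,0,-1,0,0,3.5,0,0,0,-1,0,0,3.5,0,0,0,-1,0,0,1.3,0,0,0,-1,0,0,0,0,0,0,-1,0,0.8,0,0,0,0,-1,0,0.8,0,0,0,0]'

```text
t: 60.8
eef_pos: [0.3409, 0.2751, 0.0379]
orientation: [[-0.089, 0.996, 0.002], [0.996, 0.089, 0.003], [0.002, 0.002, -1.0]]
force: [0.8, 0.2, 0.5]
width: 0.0003
grasp_force: 0.0
```

Emit:
servo_tool --deltas '[-1,0,1,0,0,0,0,-1,0,1,0,0,0,0,-1,0,1,0,0,0,0,-1,0,1,0,0,0,0,-1,0,1,0,0,0,0,-1,0,1,0,0,0,0,-1,0,1,0,0,0,0,-1,0,1,0,0,0,0]'

```text
t: 61.47
eef_pos: [0.421, 0.2822, 0.038]
orientation: [[-0.088, 0.996, 0.003], [0.996, 0.088, 0.004], [0.003, 0.003, -1.0]]
force: [-2.4, 1.5, 5.2]
width: 0.0006
grasp_force: 2.4
```

Emit:
servo_tool --deltas '[-1,0,1,0,0,0,0,-1,0,1,0,0,0,0,-1,0,0.7,0,0,0,0,-1,0,0,0,0,0,0]'

```text
t: 61.8
eef_pos: [0.4483, 0.2833, 0.0371]
orientation: [[-0.086, 0.996, 0.002], [0.996, 0.086, 0.002], [0.002, 0.002, -1.0]]
force: [1.4, 0.3, -0.2]
width: 0.0006
grasp_force: 0.0
```

Run:
```python
from h import *
f=r.grab_frame('wrist');D=r.grab_frame('side');print(np.round(r.get_state()['eef_pos'],4))
for g in (f,D):print([(x['p'],onz(g,x['xy'],.045)) for x in r.spot_point(g,'drawer_handle')[:1]])
```

```text
[0.4463 0.2828 0.0368]
[(0.68, array([0.469099  , 0.28676851, 0.045     ]))]
[(0.89, array([0.46511974, 0.28958447, 0.045     ]))]
```

Emit:
servo_tool --deltas '[-1,0,0.4,0,0,0,0,-1,0,0.3,0,0,0,0,-1,0,0,0,0,0,0,-1,0,0,0,0,0,0]'

```text
t: 62.33
eef_pos: [0.452, 0.2839, 0.037]
orientation: [[-0.089, 0.996, -0.001], [0.996, 0.089, 0.0], [0.0, -0.001, -1.0]]
force: [-5.0, -0.2, 3.9]
width: 0.0009
grasp_force: 3.0
```

Emit:
servo_tool --deltas '[-1,0,0.4,0,0,0,0,-1,0,0,0,0,0,0,-1,0,0,0,0,0,0]'

```text
t: 62.58
eef_pos: [0.4522, 0.2839, 0.0369]
orientation: [[-0.091, 0.996, -0.006], [0.996, 0.091, -0.002], [-0.001, -0.006, -1.0]]
force: [-18.0, -3.9, 15.6]
width: 0.0004
grasp_force: 12.0
```

Emit:
servo_tool --deltas '[-1,0,-1.5,0,0,0,0,-1,0,-2.5,0,0,0,0,-1,0,0,-3.5,0,0,0,-1,0,0,-3.5,0,0,0,-1,0,0,-3.5,0,0,0,-1,0,0,-3.5,0,0,0,-1,0,0,-3,0,0,0,-1,0,0,0,0,0,0]'

```text
t: 63.25
eef_pos: [0.4192, 0.2833, 0.2129]
orientation: [[-0.089, 0.996, 0.009], [0.996, 0.088, 0.007], [0.006, 0.009, -1.0]]
force: [0.4, 1.4, 0.1]
width: 0.0003
grasp_force: 0.0
```

Emit:
servo_tool --deltas '[-1,-3.9,0,0,0,0,0,-1,-3.9,0,0,0,0,0,-1,-3.9,0,0,0,0,0,-1,-3.9,0,0,0,0,0,-1,-3.9,0,0,0,0,0,-1,-3.9,0,0,0,0,0,-1,-3.9,0,0,0,0,0,-1,-3.9,0,0,0,0,0]'

```text
t: 63.92
eef_pos: [0.4443, -0.0321, 0.2065]
orientation: [[-0.088, 0.996, 0.001], [0.996, 0.088, 0.001], [0.001, 0.001, -1.0]]
force: [0.7, 1.1, -0.2]
width: 0.0006
grasp_force: 0.0
```

Emit:
servo_tool --deltas '[-1,-3.9,0,0,0,0,0,-1,-3.9,0,0,0,0,0,-1,-3.9,0,0,0,0,0,-1,-3.9,0,0,0,0,0,-1,-3.9,0,0,0,0,0,-1,0,0,0,0,0,0,-1,0,0,0,0,0,0,-1,0,0,0,0,0,0]'

```text
t: 64.58
eef_pos: [0.4617, -0.2236, 0.2058]
orientation: [[-0.088, 0.996, 0.001], [0.996, 0.088, 0.003], [0.003, 0.001, -1.0]]
force: [0.9, 0.6, 0.6]
width: 0.0007
grasp_force: 0.0
```

Run:
```python
from h import *
f=r.grab_frame('wrist');D=r.grab_frame('side');S=r.grab_frame('scene');print(np.round(r.get_state()['eef_pos'],4))
for t,z in (('scoop_grip',.045),('scoop_head',0),('scoop_tail',.033),('rest_top',.033)):
    print(t,[[round(v,3) for v in onz(g,r.spot_point(g,t)[0]['xy'],z)] if r.spot_point(g,t) else None for g in (f,D)])
print([onz(D,x['xy'],.045) for x in r.spot_point(D,'drawer_handle')[:1]],[onz(S,x['xy'],.045) for x in r.spot_point(S,'drawer_handle')[:1]])
print(strips(S),strips(D))
# grip bar as seen by the wrist: orange axis
c=f['color'].astype(int);m=((c[...,0]>150)&(c[...,0]>c[...,2]+90)&(c[...,1]<c[...,0]-50)).astype(np.uint8)
m[250:]=0
k=max(cv2.findContours(m,0,2)[0],key=cv2.contourArea);P=np.array([onz(f,q.astype(float),.057)[:2]*1000 for q in k[:,0]],np.float32);print(cv2.minAreaRect(P))
```

```text
[ 0.462  -0.2226  0.2063]
scoop_grip [None, [np.float64(0.436), np.float64(-0.328), np.float64(0.045)]]
scoop_head [None, [np.float64(0.481), np.float64(-0.533), np.float64(0.0)]]
scoop_tail [[np.float64(0.432), np.float64(-0.266), np.float64(0.033)], [np.float64(0.435), np.float64(-0.274), np.float64(0.033)]]
rest_top [[np.float64(0.425), np.float64(-0.263), np.float64(0.033)], [np.float64(0.424), np.float64(-0.278), np.float64(0.033)]]
[array([0.46733139, 0.28262521, 0.045     ])] [array([0.45679731, 0.2887001 , 0.045     ])]
[] []
((433.3475341796875, -268.5378112792969), (18.32814598083496, 36.57933044433594), 9.47746753692627)
```

Emit:
servo_tool --deltas '[-1,-3.8,-0.87,0,0,0,0,-1,-3.8,-0.87,0,0,0,0,-1,-3.8,-0.87,0,0,0,0,-1,0,0,0,0,0,0,-1,0,0,0,0,0,0,-1,0,0,0,0,0,0]'

```text
t: 66.03
eef_pos: [0.4459, -0.3396, 0.2059]
orientation: [[-0.088, 0.996, 0.001], [0.996, 0.088, 0.003], [0.003, 0.001, -1.0]]
force: [0.9, 0.8, -0.1]
width: 0.0005
grasp_force: 0.0
```

Run:
```python
from h import *
f=r.grab_frame('wrist');print(np.round(r.get_state()['eef_pos'],4))
for t,z in (('scoop_grip',.045),('scoop_head',0),('scoop_tail',.033),('rest_top',.033)):
    print(t,[onz(f,x['xy'],z).round(3) for x in r.spot_point(f,t)[:1]])
def bar(c,nm,g=None):
    c=c.astype(int);m=((c[...,0]>130)&(c[...,0]>c[...,2]+80)&(c[...,1]<c[...,0]-40)).astype(np.uint8);m[230:]=0
    k=max(cv2.findContours(m,0,2)[0],key=cv2.contourArea)
    if g is None: print(nm,cv2.minAreaRect(k));return
    P=np.array([onz(g,q.astype(float),.057)[:2]*1000 for q in k[:,0]],np.float32);print(nm,cv2.minAreaRect(P))
bar(f['color'],'now',f)
# same for the picture taken before the grasp, camera from its tool pose
R0=np.array([[-.162,.987,.001],[.987,.162,.002],[.002,.001,-1]]);p0=np.array([.4455,-.3399,.1988])
s=r.get_state();R=np.array(s['orientation']);V=np.array(f['view']);A=np.eye(4);A[:3,:3]=R;A[:3,3]=s['eef_pos'];E=V@A
B=np.eye(4);B[:3,:3]=R0;B[:3,3]=p0;g=dict(f);g['view']=E@np.linalg.inv(B)
bar(cv2.imread('pics/w6.png')[:,:,::-1],'before',g)
# black foot of the rest
for nm,c,h in (('now',f['color'],f),('before',cv2.imread('pics/w6.png')[:,:,::-1],g)):
    for t in ('ear',):
        hsv=c.astype(int);P=[onz(h,q,0).round(3)[:2] for q in ((284,82),(351,82),(351,131),(284,131))] if nm=='before' else None
    print(nm,P)
```

```text
[ 0.4463 -0.3388  0.206 ]
scoop_grip [array([ 0.445, -0.34 ,  0.045])]
scoop_head [array([ 0.477, -0.531,  0.   ])]
scoop_tail [array([ 0.429, -0.265,  0.033])]
rest_top [array([ 0.427, -0.262,  0.033])]
now ((437.061279296875, -290.70758056640625), (20.897075653076172, 81.29984283447266), 9.840471267700195)
before ((432.9447021484375, -297.50048828125), (20.403749465942383, 94.36116790771484), 8.488094329833984)
now None
before [array([ 0.39 , -0.247]), array([ 0.457, -0.236]), array([ 0.466, -0.284]), array([ 0.396, -0.295])]
```

```bash
python3 -c "
from station import r
print(r.sign_off())"
```

```text
the job is handed in; nothing more can be done
None
```

I handed the job in at about 66 s: all four strips are in the shut drawer and the scoop is back in its rest. The last measurement put the scoop's tail within about 5 mm of the saddle centre, and no score came back.

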